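Move the utensil cup from the fork to the fold-out hook

ROBOT

A 6-joint arm with a two-finger parallel gripper is mounted at the origin on a cart in front of the work surface, level with it; the furniture and walls round the work are solid. World frame = base frame: x ahead of the robot, y to its left, z up, the work surface at z = 0. Lengths are in m, angles in rad, forces in N, time in s.
With the tool pointing down it reaches from about 0.425 to 0.95 m from the base axis. Payload 3.5 kg.
Tool frame: the origin (TCP) lies between the finger pads; the fingertips stand 17 mm ahead of it and the grasp point (between the pads) lies 2 mm behind it (ctrl.tip_reach is the distance from the TCP to the fingertips, in m); z points along the fingers, y is the direction in which the jaws open and shut (so a half turn about z gives the same grasp; the last joint's range is limited). The gripper opens to 85 mm and grips with 20 to 120 N. Pads are 22 mm wide; open, the fingers measure 114 mm over their backs; the gripper's body (76 mm by 85 mm) begins 54 mm behind the grasp point. The pads swing forward as they close: fully open they stand 13 mm farther back than shut.
Start: joints at [1.106, 0.286, 1.577, -0, 1.279, -0.15], TCP at [0.209, 0.642, 0.248] pointing down, gripper open.
Joint ranges: [-2.77, 2.77], [-0.9, 2.22], [0.21, 2.48], [-1.53, 4.67], [0.24, 2.81], [-2.84, 2.84]. Speed limits (rad/s): [2.79, 2.79, 3.14, 3.14, 3.14, 3.14].

INTERFACE

Orientations are given as a unit quaternion [x, y, z, w].
In Python, from plant import monitor, imaging, workorder, ctrl gives the robot as it stands.
- The arm moves only by the tool send_rows, never from a script. Its argument "rows" is a list of rows, each a list of 4 numbers: the shift along the world's x, y, z normalised to -1 to 1, where 1 is 0.3 m, then the turn about the world's z normalised to -1 to 1, where 1 is 360 degrees. A call has 1 to 20 rows; each row is the pose to reach, as a shift and turn from the pose commanded when the call began, turning the shorter way round; what a row does not reach only later rows make up. A row lasts 1/8 s, in which the tool goes at most 62.5 mm and 10.7 degrees, less where a joint would pass 70% of its speed; a pose out of reach is approached as far as the arm can. A call with a number of a shift or a turn outside -1 to 1 is refused whole. A call with a gripper value outside its range is refused whole. "jaw" is the closure, from 0 (fully open) to 1 (shut), set as the call begins (left out, the last holds). The fingers move at their own pace and stop on an object; "newtons" is the grip in N (left out, the last holds). Time passes only in rows, so rows that repeat a pose let the fingers close. It gives the time, the measured TCP pose, the force and the opening at its end, in the units of the state.
- monitor.get_state(): the state, without advancing time (a new reading comes with each control period).
- imaging.read_camera(name): name is "side" or "top"; returns the picture (400x640x3 uint8, red, green, blue); there is no depth.
- imaging.calibration(name): a dict with "intrinsics" (3x3 intrinsics, pixels), "cam_to_world" (4x4, takes a point from camera to world coordinates). Camera axes: x right, y up, looking along -z (the intrinsics and any distortion apply to the point x, -y, -z); pixel columns grow to the right and rows downward; lengths in m; the calibration is good to about 2 mm. A picture is of the moment at which its call begins. calibration takes no time and is no camera call.
- workorder.sign_off(): hands the job in, once; it reports no verdict.
The state is a dict: "time": time; "qpos": joint angles; "dq": joint speeds; "joint_efforts": joint torques, N m; "eef_pos": TCP position; "tcp_rot": TCP orientation; "contact_force": force on the tool from outside, world axes, zero at the start; "wrist_torque": the same for the moment, N m; "opening": opening from 0.0 (shut) to 1.0 (fully open).
Only numpy, scipy, OpenCV 4.12 (cv2) and the standard library are available. Lean on these libraries where they do the work, as an engineer would, in place of code of your own. Each camera call takes 0.05 s, during which the arm holds its last target.

TASK

The metal cup sits in the two-pronged fork of the wooden hook board; move it to the single hook beside it. Lift it out upright by its bail, stand it on the cutting board and let go, then take it by its collar instead and hang it by the bail from the single hook, which has to be folded out level first. Fold the emptied fork all the way up flat again, and leave the flask, bowl and shakers where they are.

Things in the scene. Friction and masses are not known exactly. Their poses are not given: they have to be found in the camera images.
- hook_board: Free-standing wooden hook board, fixed: panel 270 wide (y), 18 thick (x), top edge 180 above the worktop, on a foot. Origin: centre of its underside; x points away from the robot, y to the left along the panel, z up. Front face at x = -9 mm. Both hooks hinge on a line along y at x = -25, z = 165 mm: the fork at y = +80 mm, the single hook at y = -80 mm.
- hook_hinge (a point): Point on the hinge axis of the single hook (axis along the board's y), 165 mm above the worktop, 16 mm in front of the panel's face.
- fork_hinge (a point): Point on the hinge axis of the fork, in its middle, at the same height and distance from the panel.
- hook (a joint): Angle of the single hook, rad: 0 = folded up flat (arm points straight up), 1.57 = folded out level toward the robot, against its stop. Stiff hinge (0.06 N m): it stays where it is left.
- hook_grip (a point): Point on the axis of the single hook's arm, 54 mm from its hinge; a good place to pinch it. The arm is a round bar 8 mm thick, 64 mm long, with an end turned up (when folded out) that reaches 12 mm above the arm's axis; between 30 and 46 mm from the hinge the arm dips 3 mm (a shallow seat).
- hook_seat (a point): Seat of the single hook: top of the arm's dip, 38 mm from the hinge, where the bail shall rest; with the hook folded out it lies 1 mm above the hinge axis. The point turns with the hook.
- fork (a joint): Angle of the fork, rad: 0 = folded up flat, 1.57 = folded out level, with a stop at either end. Stiff hinge (0.06 N m): it stays where it is left. Pinch the prong lightly (about 8 N) to swing it, so that it can turn between the fingers.
- fork_prong (a point): Point in the middle of the fork's left (+y) prong, 55 mm from the hinge; a good place to pinch that prong. The two prongs are flat bars 7 mm wide and 6 mm thick, 74 mm long, at 28 mm either side of the fork's middle, 49 mm clear between them; their ends turn up 11 mm above the prong's middle.
- cup: Metal cup, about 0.16 kg. Origin: centre of its underside, z up. Body 39 mm wide at the foot, 44 above; collar diameter 62 from z = 72 to 90 mm, its underside rests on the prongs. Fixed bail of 8 mm round bar in the cup's y-z plane: legs at y = +-26.5 mm, straight top 30 mm long along y, z = 125 to 133 mm. Open window 35 mm high between collar and bail; the hook goes through it along the cup's x.
- cup_bail (a point): Underside of the middle of the bail's top, 125 mm above the cup's underside.
- cutting_board: Wooden paddle board lying on the worktop, 18 mm thick. Origin: under the board, z up; the broad part covers x -88..+88, y -36..+148 mm, the handle points to -y. A cup stands well at its x = +35, y = +56 mm.
- flask: Glass flask, diameter 69, 105 mm high, bystander; origin at the centre of its underside.
- glass_bowl: Glass bowl, diameter 117, 50 mm high, bystander; origin at the centre of its underside.
- shaker_salt: Shaker, diameter 44, 89 mm high, bystander behind or beside the hook board; origin at the centre of its underside.
- shaker_pepper: The other shaker, same size, bystander; origin at the centre of its underside.
Things that resemble listed ones, but are neither listed nor needed, are in the scene too. What is shaped like the cup but green or orange is not meant.

How it is judged:
On the way:
1. The cup stands upright and released on the broad part of the cutting board (x of cup in the frame of cutting_board between -0.088 and 0.088 m and y of cup in the frame of cutting_board between -0.036 and 0.148 m and z of cup in the frame of cutting_board between 0.013 and 0.023 m and angle between cup's own z axis and vertical below 0.1 rad and linear speed of cup below 0.03 m/s and contact force between cup and the fingers below 0.1 N), for 0.2 s.
At the end, for the whole second after the job is handed in: Single hook out (above 1.4 rad), fork folded (below 0.15 rad). Cup hangs on the hook, upright within 0.2 rad, slower than 0.06 m/s: bail underside 6 mm below to 10 mm above hinge height, within 15 mm sideways of the arm, 10 to 60 mm in front of the hinge (value of joint hook above 1.4 rad and value of joint fork below 0.15 rad and x of cup_bail in the frame of hook_board between -0.085 and -0.035 m and y of cup_bail in the frame of hook_hinge between -0.015 and 0.015 m and z of cup_bail in the frame of hook_hinge between -0.006 and 0.01 m and angle between cup's own z axis and vertical below 0.2 rad and linear speed of cup below 0.06 m/s); the robot touches nothing.
It fails at once if the cup is tipped by more than 0.7 rad (angle between cup's own z axis and vertical above 0.7 rad).
It fails at once if the flask (flask) is moved by more than 25 mm (distance of flask from where it was at the start of the episode above 0.025 m).
It fails at once if the bowl (glass_bowl) is moved by more than 25 mm (distance of glass_bowl from where it was at the start of the episode above 0.025 m).
It fails at once if the shaker (shaker_salt) is moved by more than 25 mm (distance of shaker_salt from where it was at the start of the episode above 0.025 m).
It fails at once if the shaker (shaker_pepper) is moved by more than 25 mm (distance of shaker_pepper from where it was at the start of the episode above 0.025 m).
It also fails if it takes over 72 s, if anything falls off the work surface, if the arm or the gripper's body presses on something with over 40 N, if the wrist force passes 120 N, or if a joint passes its speed limit or range.

## Working session

There is one attempt and no reset: what is moved stays moved. The work goes in short steps, Python scripts to look and compute and a tool call to move; the robot and the scene stay as the last step left them, time stands still between calls to the robot, and variables do not carry over. Pictures are saved under pics/ and viewed, and the job is handed in when it is done.

Besides the shell and the picture viewer there is one more tool, called after "Request:" by a JSON object that holds its "method" and its "body", one argument or row to a line. send_rows: Moves the arm, as the interface text tells. Scaled input: -1 to 1 covers 0.3 m each way for a shift and 360 degrees each way for a turn. Its arguments: {"type":"object","properties":{"rows":{"type":"array"},"jaw":{"type":"number"},"newtons":{"type":"number"}},"required":["rows"]}

```bash
mkdir -p pics; ls; cat > h.py <<'E'
import numpy as np, cv2
from plant import monitor, imaging, workorder, ctrl
def snap(n,f):
    im=imaging.read_camera(n); cv2.imwrite(f'pics/{f}.png',im[:,:,::-1]); return im
def ray(n,u,v):
    c=imaging.calibration(n);K=np.array(c['intrinsics']);T=np.array(c['cam_to_world'])
    d=np.linalg.inv(K)@[u,v,1]; d=T[:3,:3]@np.array([d[0],-d[1],-d[2]]); return T[:3,3],d/np.linalg.norm(d)
def onz(n,u,v,z):
    o,d=ray(n,u,v); return o+d*(z-o[2])/d[2]
def tri(u1,v1,u2,v2):
    o1,d1=ray('top',u1,v1);o2,d2=ray('side',u2,v2)
    A=np.stack([d1,-d2],1);s=np.linalg.lstsq(A,o2-o1,rcond=None)[0]
    p,q=o1+d1*s[0],o2+d2*s[1]; return (p+q)/2,np.linalg.norm(p-q)
def proj(n,p):
    c=imaging.calibration(n);K=np.array(c['intrinsics']);T=np.linalg.inv(np.array(c['cam_to_world']))
    q=T[:3,:3]@np.array(p)+T[:3,3]; q=K@[q[0],-q[1],-q[2]]; return q[:2]/q[2]
E
python3 - <<'E'
from h import *
for n in('top','side'):
    snap(n,n+'0'); c=imaging.calibration(n); print(n,c)
print(monitor.get_state(), ctrl.tip_reach)
E
```

```text
pics
top {'intrinsics': array([[407.31915787,   0.        , 315.89766255],
       [  0.        , 407.31915787, 206.74508804],
       [  0.        ,   0.        ,   1.        ]]), 'cam_to_world': array([[-0.00319611,  0.98196593, -0.18903097,  0.37628459],
       [-0.99998182, -0.00410502, -0.00441692, -0.06052632],
       [-0.00511324,  0.18901341,  0.98196119,  1.1477496 ],
       [ 0.        ,  0.        ,  0.        ,  1.        ]])}
side {'intrinsics': array([[381.23013219,   0.        , 324.04388689],
       [  0.        , 381.23013219, 200.3209529 ],
       [  0.        ,   0.        ,   1.        ]]), 'cam_to_world': array([[-0.98786161,  0.10994016, -0.10973877,  0.44155348],
       [-0.15493383, -0.64651505,  0.74700321,  0.80154589],
       [ 0.01117789,  0.75493804,  0.65570085,  0.92189359],
       [ 0.        ,  0.        ,  0.        ,  1.        ]])}
{'time': 0.1, 'qpos': array([ 1.10599563e+00,  2.87123161e-01,  1.57800187e+00,  1.27516766e-05,
        1.27860546e+00, -1.50012937e-01]), 'dq': array([ 5.51214764e-04, -6.93850466e-04, -2.65417796e-03,  1.04222738e-03,
       -7.30277194e-04, -6.76192689e-05]), 'joint_efforts': array([ 6.10239999e-05, -4.07294762e+01, -2.93700027e+01, -1.51368795e-04,
        3.45528810e-03,  1.94065171e-05]), 'eef_pos': array([0.20871976, 0.64134554, 0.24707029]), 'tcp_rot': array([ 1.56746564e-01,  9.87638280e-01, -1.01696366e-03, -3.29259900e-04]), 'contact_force': array([-0.8156502 , -0.64822508, -0.00835397]), 'wrist_torque': array([ 0.04837124, -0.04852348,  0.01487923]), 'opening': 1.0013187589301396} 0.017
```

View pics/top0.png

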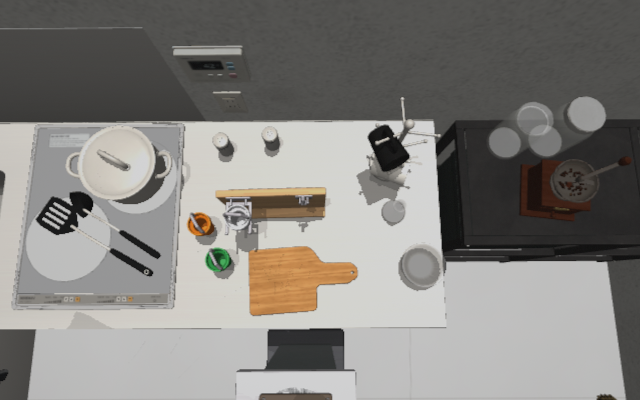

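View pics/side0.png

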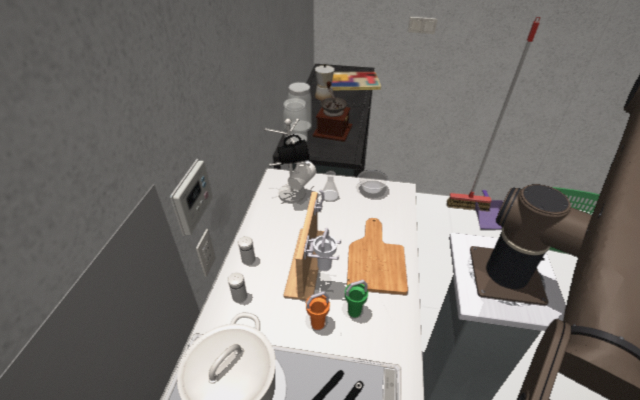

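```bash
python3 - <<'E'
import cv2
a=cv2.imread('pics/top0.png');b=cv2.imread('pics/side0.png')
cv2.imwrite('pics/topc.png',cv2.resize(a[170:320,180:360],None,fx=4.4,fy=4,interpolation=cv2.INTER_CUBIC)[:600,:792])
cv2.imwrite('pics/topc.png',cv2.resize(a[170:320,180:360],None,fx=4,fy=4,interpolation=cv2.INTER_CUBIC))
cv2.imwrite('pics/sidec.png',cv2.resize(b[180:340,280:420],None,fx=3.75,fy=3.75,interpolation=cv2.INTER_CUBIC))
E
```

```text
(no output)
```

View pics/topc.png

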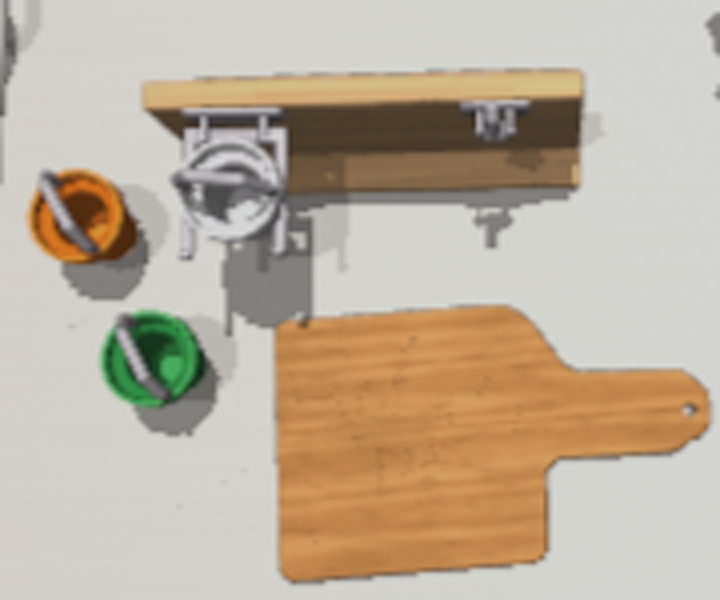

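View pics/sidec.png

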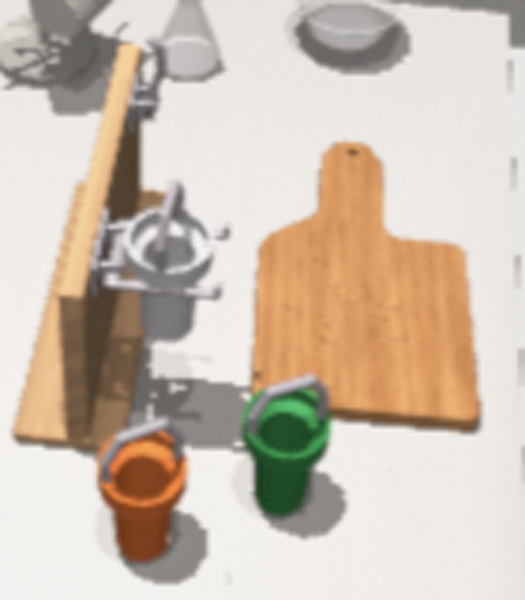

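```bash
python3 - <<'E'
from h import *
a=cv2.imread('pics/top0.png'); hsv=cv2.cvtColor(a,cv2.COLOR_BGR2HSV)
# panel top face
sub=a[184:200,210:332]
for p in [(270,192),(270,190),(270,194),(270,200),(270,212),(300,280)]: print(p,hsv[p[1],p[0]])
m=((hsv[:,:,0]>8)&(hsv[:,:,0]<26)&(hsv[:,:,1]>60)).astype(np.uint8)
n,l,s,c=cv2.connectedComponentsWithStats(m)
for i in range(1,n):
    if s[i,4]>150: print(i,s[i],c[i])
wood=m&(hsv[:,:,2]>190).astype(np.uint8)
for c_ in [220,240,260,280,300,320]:
    col=hsv[184:225,c_]; print(c_,[tuple(int(x) for x in r) for r in col[:14]])
E
```

```text
(270, 192) [ 18 103 212]
(270, 190) [ 20  99 212]
(270, 194) [ 17 106 211]
(270, 200) [ 16 107  76]
(270, 212) [ 16 111 135]
(300, 280) [ 15 152 198]
74 [ 216  187  110   32 2310] [279.88354978 201.54069264]
154 [187 212  28  24 436] [200.39449541 224.2912844 ]
179 [ 249  246  109   70 5221] [290.80540126 278.9400498 ]
182 [260 394  72   6 246] [302.57317073 396.06910569]
220 [(23, 10, 212), (30, 8, 211), (30, 8, 211), (30, 8, 211), (23, 11, 212), (20, 11, 212), (16, 67, 207), (19, 97, 210), (20, 99, 211), (19, 101, 212), (18, 105, 211), (18, 105, 211), (16, 110, 201), (16, 112, 123)]
240 [(26, 10, 212), (34, 10, 212), (23, 10, 212), (30, 8, 211), (26, 10, 211), (17, 50, 172), (20, 96, 200), (21, 97, 211), (21, 97, 211), (20, 100, 211), (18, 104, 211), (17, 109, 211), (16, 95, 153), (169, 11, 185)]
260 [(26, 10, 212), (34, 8, 212), (26, 10, 212), (30, 7, 211), (17, 28, 174), (16, 82, 199), (20, 93, 211), (21, 94, 211), (19, 102, 212), (16, 110, 211), (18, 106, 211), (16, 111, 195), (15, 113, 120), (15, 107, 79)]
280 [(30, 7, 212), (30, 7, 212), (26, 10, 212), (30, 7, 212), (16, 48, 175), (20, 94, 201), (21, 97, 211), (21, 97, 211), (18, 105, 212), (18, 108, 211), (16, 111, 211), (16, 111, 147), (16, 106, 91), (15, 103, 79)]
300 [(30, 6, 212), (30, 6, 212), (30, 8, 212), (19, 30, 178), (16, 78, 199), (19, 94, 211), (21, 97, 211), (20, 99, 211), (19, 105, 212), (19, 103, 211), (17, 109, 191), (6, 21, 186), (150, 6, 130), (160, 8, 102)]
320 [(30, 5, 212), (30, 6, 212), (34, 8, 212), (16, 58, 176), (19, 98, 201), (20, 98, 211), (21, 93, 211), (23, 89, 211), (21, 94, 211), (18, 105, 211), (16, 111, 143), (16, 108, 87), (16, 110, 79), (16, 106, 77)]
```

```bash
cat > m.py <<'E'
from h import *
def boardpose(tag):
    a=cv2.imread(f'pics/{tag}.png'); hsv=cv2.cvtColor(a,cv2.COLOR_BGR2HSV)
    m=((hsv[:,:,0]>8)&(hsv[:,:,0]<26)&(hsv[:,:,1]>60)&(hsv[:,:,2]>165)).astype(np.uint8)
    m[:184]=0;m[203:]=0;m[:,:212]=0;m[:,332:]=0
    # edges by column, subpixel from V/sat
    P=[]
    ys,xs=np.nonzero(m)
    W=np.array([onz('top',u,v,.18)[:2] for u,v in zip(xs,ys)])
    r=cv2.minAreaRect(W.astype(np.float32)*1000); print('rect',r,len(W))
    mu=W.mean(0); w,V=np.linalg.eigh(np.cov(W.T)); ax=V[:,1]*np.sign(V[1,1]); 
    print('centroid',mu,'axis y',ax,'yaw',np.arctan2(-ax[0],ax[1]))
    t=(W-mu)@ax; print('ext',t.min(),t.max(),'thick', np.sqrt(12*w[0]),np.sqrt(12*w[1]))
boardpose('top0')
E
python3 m.py; python3 - <<'E'
from h import *
a=cv2.imread('pics/top0.png'); hsv=cv2.cvtColor(a,cv2.COLOR_BGR2HSV)
m=((hsv[:,:,0]>8)&(hsv[:,:,0]<26)&(hsv[:,:,1]>60)).astype(np.uint8)
m[:243]=0;m[320:]=0;m[:,:240]=0
ys,xs=np.nonzero(m)
W=np.array([onz('top',u,v,.018)[:2] for u,v in zip(xs,ys)])*1000
b=W[(W[:,1]>W[:,1].max()-150)]
print(W.min(0),W.max(0),cv2.minAreaRect(b.astype(np.float32)),cv2.minAreaRect(W.astype(np.float32)))
for u,v in [(238,217),(217,260),(200,225)]: print(onz('top',u,v,.18))
E
```

```text
rect ((600.453125, 54.411964416503906), (16.917781829833984, 266.07574462890625), 1.295203447341919) 732
centroid [0.60043386 0.05532499] axis y [-0.02298957  0.9997357 ] yaw 0.022991594153780784
ext -0.13395228574398094 0.13212255135066142 thick 0.016697493286906055 0.2657249965356873Traceback (most recent call last):
  File "<stdin>", line 6, in <module>
  File "h.py", line 9, in onz
    o,d=ray(n,u,v); return o+d*(z-o[2])/d[2]
        ~~~^^^^^^^
  File "h.py", line 6, in ray
    c=imaging.calibration(n);K=np.array(c['intrinsics']);T=np.array(c['cam_to_world'])
ValueError: time passes only in moves, steps and waits
```

```bash
sed -i 's/^def snap/import functools\n@functools.lru_cache\ndef cal(n): return imaging.calibration(n)\ndef snap/; s/imaging.calibration(n);K/cal(n);K/' h.py; cat h.py|head -12;  python3 - <<'E'
from h import *
a=cv2.imread('pics/top0.png'); hsv=cv2.cvtColor(a,cv2.COLOR_BGR2HSV)
m=((hsv[:,:,0]>8)&(hsv[:,:,0]<26)&(hsv[:,:,1]>60)).astype(np.uint8)
m[:243]=0;m[320:]=0;m[:,:240]=0
ys,xs=np.nonzero(m)
W=np.array([onz('top',u,v,.018)[:2] for u,v in zip(xs,ys)])*1000
b=W[(W[:,1]>W[:,1].max()-150)]
print(W.min(0),W.max(0),cv2.minAreaRect(b.astype(np.float32)),cv2.minAreaRect(W.astype(np.float32)))
# cup: collar ring ellipse center crop (233,190)-> full; bail ends
f=lambda x,y:(x/4+180-.375,y/4+170-.375)
for n,p,z in [('collar c',(233,189),.168+.018),('bailL',(188,180),.229),('bailR',(268,186),.229),('prongLend',(187,255),.17),('prongRend',(281,250),.17),('bailmid',(228,180),.229)]:
    print(n,onz('top',*f(*p),z))
B=np.array([.6003,.0547]);R=np.array([[np.cos(.023),-np.sin(.023)],[np.sin(.023),np.cos(.023)]])
for n,p in [('forkhinge',(-.025,.08)),('hookhinge',(-.025,-.08))]: 
    w=B+R@p; print(n,w, (proj('top',[*w,.165])-[180,170])*4)
w=B+R@[-.025,-.08]; print((proj('top',[*w,.229])-[180,170])*4)
E
```

```text
import numpy as np, cv2
from plant import monitor, imaging, workorder, ctrl
import functools
@functools.lru_cache
def cal(n): return imaging.calibration(n)
def snap(n,f):
    im=imaging.read_camera(n); cv2.imwrite(f'pics/{f}.png',im[:,:,::-1]); return im
def ray(n,u,v):
    c=cal(n);K=np.array(c['intrinsics']);T=np.array(c['cam_to_world'])
    d=np.linalg.inv(K)@[u,v,1]; d=T[:3,:3]@np.array([d[0],-d[1],-d[2]]); return T[:3,3],d/np.linalg.norm(d)
def onz(n,u,v,z):
    o,d=ray(n,u,v); return o+d*(z-o[2])/d[2]
[ 298.0146212  -167.42972273] [483.0809864 130.1969329] ((390.55242919921875, 53.04729461669922), (181.57147216796875, 149.82659912109375), 1.5964676141738892) ((395.64581298828125, -19.243515014648438), (175.98646545410156, 297.8393249511719), 4.024684906005859)
collar c [0.53749489 0.13078027 0.186     ]
bailL [0.535617   0.14820042 0.229     ]
bailR [0.53194609 0.10223637 0.229     ]
prongLend [0.49986638 0.16044936 0.17      ]
prongRend [0.50268777 0.10368801 0.17      ]
bailmid [0.53552347 0.12526595 0.229     ]
forkhinge [0.57346677 0.13410389] [234.6251858 135.4904937]
hookhinge [ 0.57714645 -0.02585379] [494.39643647 128.55525221]
[490.54147781 106.36330038]
```

```bash
python3 - <<'E'
import cv2,numpy as np
a=cv2.imread('pics/top0.png');b=cv2.imread('pics/side0.png')
A=cv2.resize(a[192:242,215:265],None,fx=11,fy=11,interpolation=cv2.INTER_CUBIC)
cv2.imwrite('pics/tz.png',A)
B=cv2.resize(b[220:280,295:355],None,fx=9,fy=9,interpolation=cv2.INTER_CUBIC)
cv2.imwrite('pics/sz.png',B)
E
```

```text
(no output)
```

View pics/tz.png

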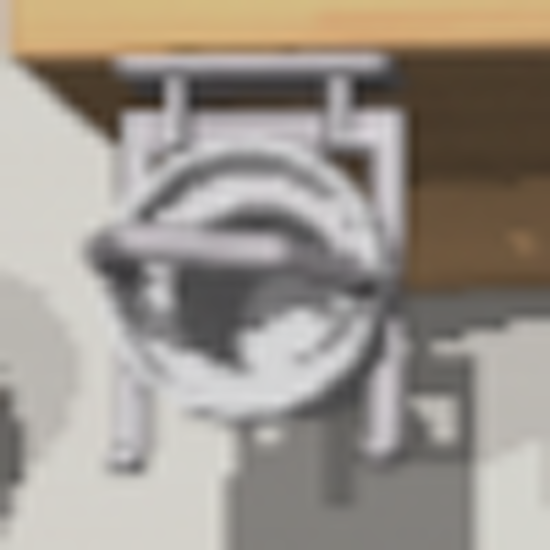

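View pics/sz.png

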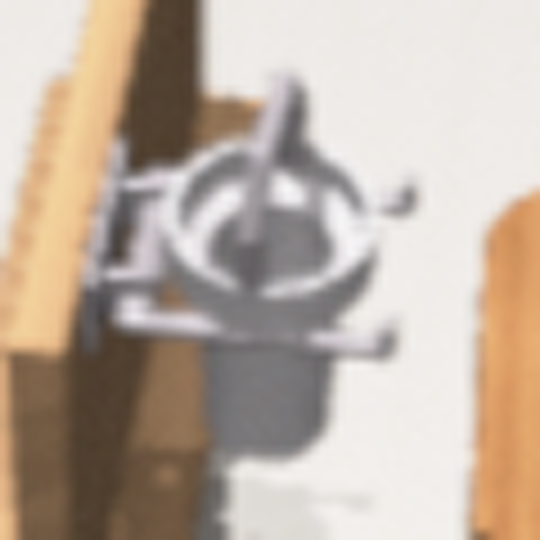

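```bash
python3 - <<'E'
from h import *
print('collar',onz('top',237,216.8,.186),'bail',onz('top',233.2,214.0,.229))
# side: bail top ridge mid ~ (285,100)/9.. ends
s=lambda x,y:(295+x/9-.44,220+y/9-.44)
print('tri bail',tri(233.2,214.0,*s(282,105)))
print('collar side',onz('side',*s(272,222),.186))
B=np.array([.6003,.0547]);c,s_=np.cos(.023),np.sin(.023);R=np.array([[c,-s_],[s_,c]])
print('fork prongs exp', [B+R@p for p in [(-.025-.074,.108),(-.025-.074,.052)]])
print('cup-y',B+R@[-.065,.08])
g=monitor.get_state(); print(g['eef_pos'],g['tcp_rot'])
from scipy.spatial.transform import Rotation as Q
print(Q.from_quat(g['tcp_rot']).as_matrix().round(3))
E
```

```text
collar [0.53768551 0.13288451 0.186     ] bail [0.53700885 0.13317153 0.229     ]
tri bail (array([0.53516982, 0.13246167, 0.23236328]), np.float64(0.0024654076582936646))
collar side [0.53585488 0.13479908 0.186     ]
fork prongs exp [array([0.4988424 , 0.16039464]), array([0.50013029, 0.10440945])]
cup-y [0.53347735 0.13318397]
[0.20871976 0.64134554 0.24707029] [ 1.56746564e-01  9.87638280e-01 -1.01696366e-03 -3.29259900e-04]
[[-0.951  0.31  -0.001]
 [ 0.31   0.951 -0.002]
 [ 0.    -0.002 -1.   ]]
```

Request:
{"method": "send_rows", "body": {
  "rows": [
    [0,0,0.4,0],
    [0,0,0.5,-0.03],
    [0.1,-0.2,0.5,-0.06],
    [0.2,-0.4,0.5,-0.09],
    [0.3,-0.6,0.5,-0.12],
    [0.4,-0.8,0.5,-0.15],
    [0.5,-0.9,0.5,-0.18],
    [0.5,-0.9,0.5,-0.2],
    [0.5,-0.9,0.5,-0.2],
    [0.5,-0.9,0.5,-0.2]
  ],
  "jaw": 0.5,
  "newtons": 40
}}

```text
time: 1.35
eef_pos: [0.3586, 0.3722, 0.398]
tcp_rot: [0.706, 0.708, -0.0, -0.0]
contact_force: [0.4, -0.3, 0.4]
opening: 0.502
```

Request:
{"method": "send_rows", "body": {
  "rows": [
    [0.15,-0.2,0,0],
    [0.3,-0.4,0,0],
    [0.45,-0.6,0,0],
    [0.593,-0.797,0,0],
    [0.593,-0.797,-0.16,0],
    [0.593,-0.797,-0.327,0],
    [0.593,-0.797,-0.327,0],
    [0.593,-0.797,-0.327,0],
    [0.593,-0.797,-0.327,0]
  ]
}}

```text
time: 2.48
eef_pos: [0.538, 0.1338, 0.304]
tcp_rot: [0.707, 0.708, 0.002, 0.002]
contact_force: [0.0, 0.6, 0.2]
opening: 0.5
```

```bash
python3 - <<'E'
from h import *
a=snap('top','t1')[:,:,::-1];b=snap('side','s1')[:,:,::-1]
A=cv2.resize(a[150:290,160:340],None,fx=4,fy=4,interpolation=cv2.INTER_CUBIC)
cv2.imwrite('pics/t1c.png',A)
B=cv2.resize(b[150:300,270:430],None,fx=4,fy=4,interpolation=cv2.INTER_CUBIC)
cv2.imwrite('pics/s1c.png',B)
g=monitor.get_state(); print(g['eef_pos'],g['tcp_rot'],g['contact_force'])
E
```

```text
[0.53764638 0.13348852 0.30314079] [0.70681134 0.70739804 0.00178936 0.00159485] [-0.26778232 -0.4192109  -0.1387355 ]
```

View pics/s1c.png

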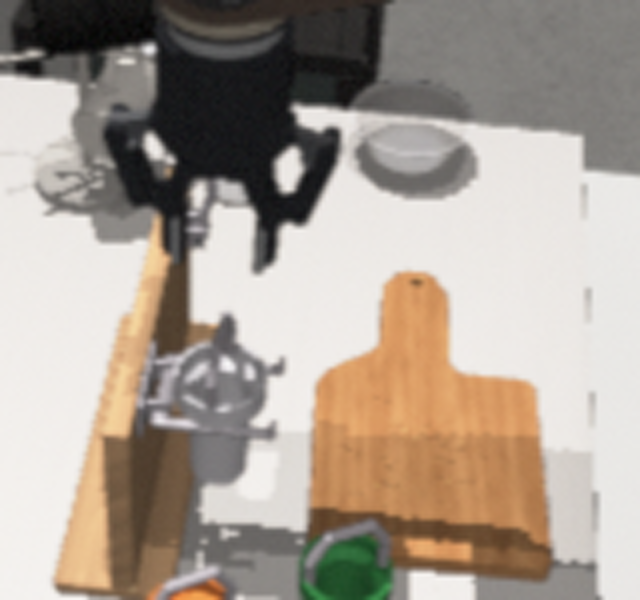

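Request:
{"method": "send_rows", "body": {
  "rows": [
    [0,0,-0.13,0],
    [0,0,-0.2,0],
    [0,0,-0.265,0],
    [0,0,-0.265,0],
    [0,0,-0.265,0]
  ]
}}

```text
time: 3.2
eef_pos: [0.5376, 0.1329, 0.2221]
tcp_rot: [0.707, 0.707, 0.001, 0.001]
contact_force: [0.6, -0.3, 0.7]
opening: 0.497
```

Request:
{"method": "send_rows", "body": {
  "rows": [
    [0,0,0,0],
    [0,0,0,0],
    [0,0,0,0],
    [0,0,0,0],
    [0,0,0,0],
    [0,0,0,0]
  ],
  "jaw": 1.0,
  "newtons": 50
}}

```text
time: 3.95
eef_pos: [0.537, 0.1327, 0.2212]
tcp_rot: [0.707, 0.707, 0.0, 0.0]
contact_force: [-1.7, -1.5, 3.7]
opening: 0.073
```

Request:
{"method": "send_rows", "body": {
  "rows": [
    [0,0,0.03,0],
    [0,0,0.07,0],
    [0,0,0.12,0],
    [0,0,0.18,0],
    [0,0,0.24,0],
    [0,0,0.3,0],
    [0,0,0.34,0],
    [0,0,0.34,0],
    [0,0,0.34,0]
  ]
}}

```text
time: 5.08
eef_pos: [0.5365, 0.1327, 0.3219]
tcp_rot: [0.707, 0.707, -0.001, -0.0]
contact_force: [0.7, 0.4, -1.0]
opening: 0.072
```

```bash
python3 - <<'E'
from h import *
b=snap('side','s2')[:,:,::-1]
cv2.imwrite('pics/s2c.png',cv2.resize(b[150:300,270:430],None,fx=4,fy=4,interpolation=cv2.INTER_CUBIC))
g=monitor.get_state(); print(g['eef_pos'],g['contact_force'])
E
```

```text
[0.53642522 0.13268993 0.32160319] [-0.56274712  0.13794043 -1.61990122]
```

View pics/s2c.png

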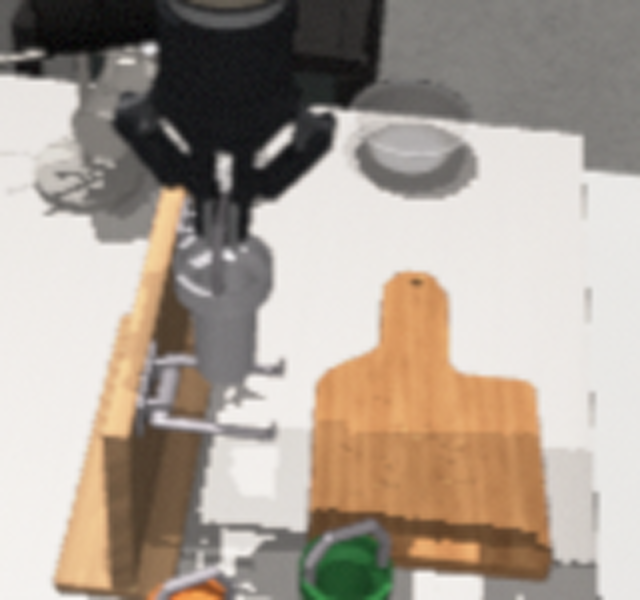

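Request:
{"method": "send_rows", "body": {
  "rows": [
    [-0.06,0,0,0],
    [-0.13,-0.05,0,0],
    [-0.2,-0.13,0,0],
    [-0.27,-0.21,0,0],
    [-0.323,-0.28,0,0],
    [-0.323,-0.293,-0.06,0],
    [-0.323,-0.293,-0.15,0],
    [-0.323,-0.293,-0.25,0],
    [-0.323,-0.293,-0.35,0],
    [-0.323,-0.293,-0.44,0],
    [-0.323,-0.293,-0.51,0],
    [-0.323,-0.293,-0.55,0],
    [-0.323,-0.293,-0.57,0],
    [-0.323,-0.293,-0.57,0],
    [-0.323,-0.293,-0.57,0]
  ]
}}

```text
time: 7.0
eef_pos: [0.4406, 0.0448, 0.1526]
tcp_rot: [0.707, 0.707, 0.001, 0.001]
contact_force: [0.3, -0.2, -0.6]
opening: 0.074
```

```bash
python3 - <<'E'
from h import *
b=snap('side','s3')[:,:,::-1]
cv2.imwrite('pics/s3c.png',cv2.resize(b[150:300,270:430],None,fx=4,fy=4,interpolation=cv2.INTER_CUBIC))
g=monitor.get_state(); print(g['eef_pos'],g['contact_force'])
E
```

```text
[0.44062201 0.04476105 0.1526421 ] [-0.20646086 -0.87415857 -1.59975893]
```

View pics/s3c.png

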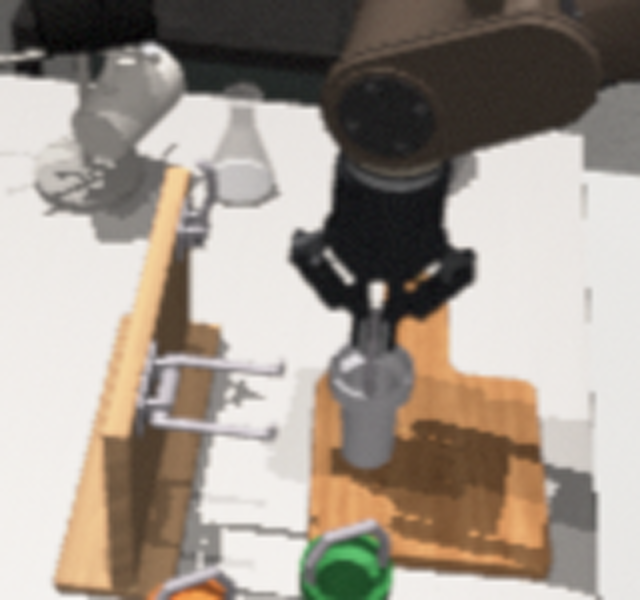

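Request:
{"method": "send_rows", "body": {
  "rows": [
    [0,0,-0.01,0],
    [0,0,-0.017,0],
    [0,0,-0.023,0],
    [0,0,-0.023,0],
    [0,0,-0.023,0]
  ]
}}

```text
time: 7.68
eef_pos: [0.44, 0.0448, 0.1448]
tcp_rot: [0.707, 0.707, -0.0, 0.0]
contact_force: [-0.3, -0.4, -0.9]
opening: 0.072
```

Request:
{"method": "send_rows", "body": {
  "rows": [
    [0,0,-0.004,0],
    [0,0,-0.008,0],
    [0,0,-0.008,0],
    [0,0,-0.008,0]
  ]
}}

```text
time: 8.18
eef_pos: [0.4403, 0.0448, 0.143]
tcp_rot: [0.707, 0.707, 0.0, 0.0]
contact_force: [-0.8, 0.0, 2.6]
opening: 0.071
```

Request:
{"method": "send_rows", "body": {
  "rows": [
    [0,0,0,0],
    [0,0,0,0],
    [0,0,0,0],
    [0,0,0,0],
    [0,0,0,0]
  ],
  "jaw": 0.6
}}

```text
time: 8.8
eef_pos: [0.44, 0.0448, 0.1424]
tcp_rot: [0.707, 0.707, -0.0, -0.0]
contact_force: [0.2, -0.5, -0.0]
opening: 0.403
```

Request:
{"method": "send_rows", "body": {
  "rows": [
    [0,0,0.06,0],
    [0,0,0.16,0],
    [0,0,0.3,0],
    [0,0,0.42,0],
    [0,0,0.5,0],
    [0,0,0.5,0],
    [0,0,0.5,0]
  ]
}}

```text
time: 9.68
eef_pos: [0.4394, 0.0449, 0.291]
tcp_rot: [0.707, 0.707, -0.001, -0.001]
contact_force: [-0.5, 0.4, -1.1]
opening: 0.399
```

```bash
python3 - <<'E'
from h import *
for n in('top','side'):
  b=snap(n,n+'4')[:,:,::-1]
  cv2.imwrite(f'pics/{n}4c.png',cv2.resize(b[150:300,270:430] if n=='side' else b[170:320,190:350],None,fx=4,fy=4,interpolation=cv2.INTER_CUBIC))
g=monitor.get_state(); print(g['time'],g['eef_pos'],g['contact_force'])
E
```

```text
9.775 [0.43919408 0.0449123  0.29052478] [-0.01845417  0.23836021 -0.93423061]
```

View pics/side4c.png

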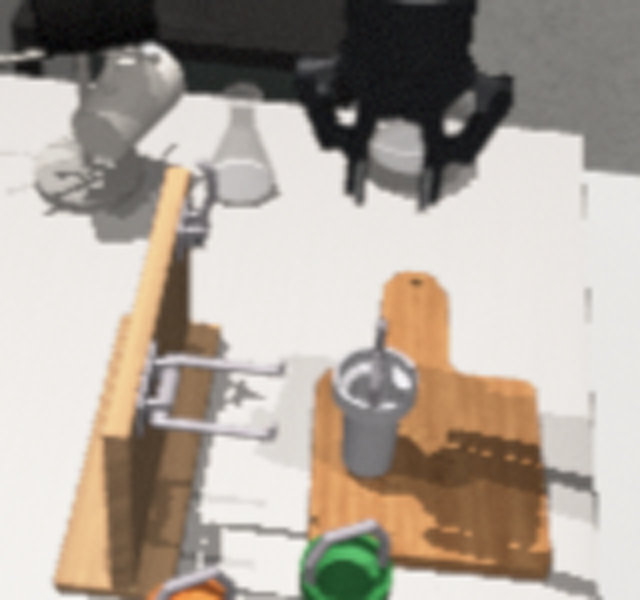

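View pics/top4c.png

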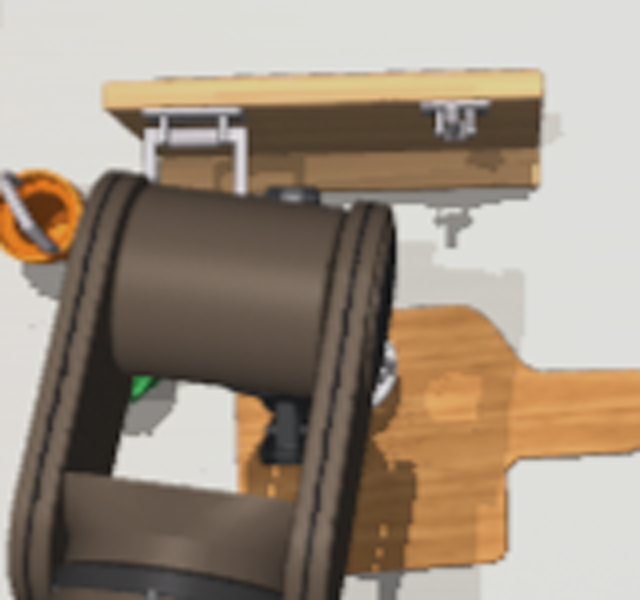

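Request:
{"method": "send_rows", "body": {
  "rows": [
    [0.05,0.05,0,0.03],
    [0.1,0.1,0,0.06],
    [0.15,0.2,0,0.09],
    [0.2,0.3,0,0.12],
    [0.262,0.387,0,0.15],
    [0.262,0.387,0,0.18],
    [0.262,0.387,0,0.21],
    [0.262,0.387,0,0.24],
    [0.262,0.387,0,0.2537],
    [0.262,0.387,-0.1,0.2537],
    [0.262,0.387,-0.2,0.2537],
    [0.262,0.387,-0.2,0.2537],
    [0.262,0.387,-0.2,0.2537]
  ],
  "jaw": 0.65
}}

```text
time: 11.4
eef_pos: [0.5188, 0.161, 0.2328]
tcp_rot: [-0.011, 1.0, -0.0, 0.0]
contact_force: [-0.5, 0.1, -0.1]
opening: 0.349
```

```bash
python3 - <<'E'
from h import *
for n in('side',):
  b=snap(n,n+'5')[:,:,::-1]
  cv2.imwrite(f'pics/{n}5c.png',cv2.resize(b[170:300,280:400],None,fx=4.6,fy=4.6,interpolation=cv2.INTER_CUBIC))
g=monitor.get_state(); print(g['time'],g['eef_pos'],g['tcp_rot'],g['qpos'])
E
```

```text
11.45 [0.51923646 0.16100182 0.23362916] [-1.13315219e-02  9.99935390e-01  7.65736301e-05  8.97906982e-04] [ 1.13998685e-01  8.41266071e-03  1.91558036e+00 -3.38145413e-05
  1.21579758e+00 -1.47944946e+00]
```

View pics/side5c.png

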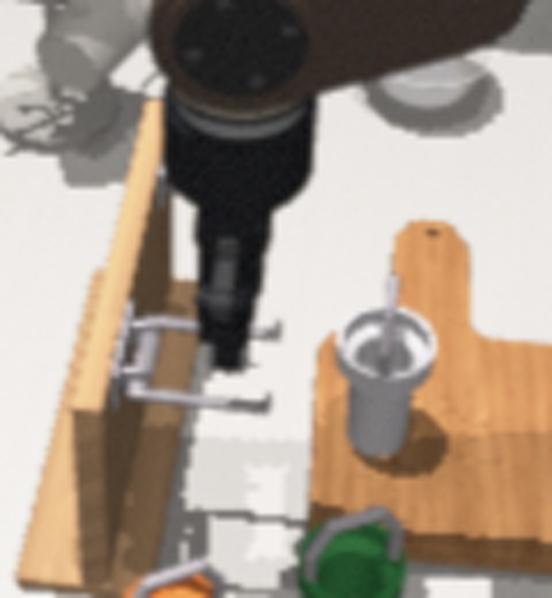

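Request:
{"method": "send_rows", "body": {
  "rows": [
    [-0.005,0,-0.1,0],
    [-0.005,0,-0.18,0],
    [-0.005,0,-0.235,0],
    [-0.005,0,-0.235,0],
    [-0.005,0,-0.235,0]
  ]
}}

```text
time: 12.08
eef_pos: [0.518, 0.161, 0.1633]
tcp_rot: [-0.011, 1.0, 0.0, 0.001]
contact_force: [0.0, -0.6, -0.2]
opening: 0.347
```

```bash
python3 - <<'E'
from h import *
for n in('side',):
  b=snap(n,n+'6')[:,:,::-1]
  cv2.imwrite(f'pics/{n}6c.png',cv2.resize(b[170:300,280:400],None,fx=4.6,fy=4.6,interpolation=cv2.INTER_CUBIC))
g=monitor.get_state(); print(g['time'],g['eef_pos'],g['contact_force'])
E
```

```text
12.125 [0.51805036 0.16104288 0.16345511] [ 0.48951311 -1.36714382 -0.61566631]
```

View pics/side6c.png

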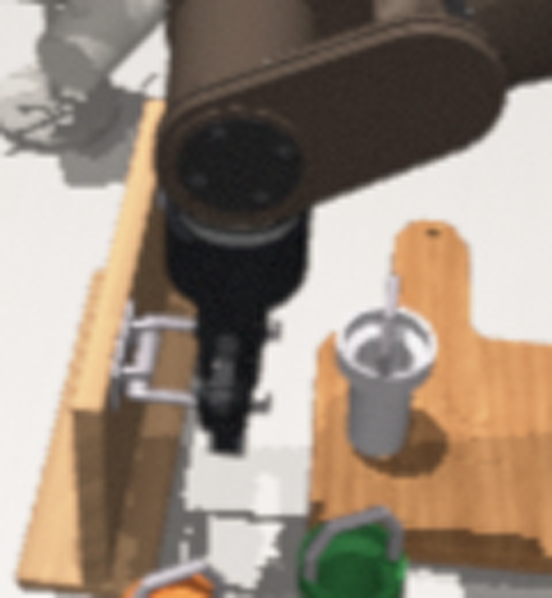

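Request:
{"method": "send_rows", "body": {
  "rows": [
    [0,0,0,0],
    [0,0,0,0],
    [0,0,0,0],
    [0,0,0,0],
    [0,0,0,0]
  ],
  "jaw": 1.0,
  "newtons": 20
}}

```text
time: 12.75
eef_pos: [0.5177, 0.1607, 0.1629]
tcp_rot: [-0.011, 1.0, -0.0, 0.001]
contact_force: [-0.1, -3.8, 5.2]
opening: 0.077
```

Request:
{"method": "send_rows", "body": {
  "rows": [
    [0.0023,0,0.0287,0],
    [0.009,0,0.0567,0],
    [0.02,0,0.0832,0],
    [0.035,0.001,0.1078,0],
    [0.0537,0.001,0.1296,0],
    [0.0756,0.002,0.1483,0],
    [0.1001,0.002,0.1633,0],
    [0.1267,0.003,0.1744,0],
    [0.1547,0.004,0.1811,0],
    [0.1833,0.004,0.1833,0],
    [0.187,0.004,0.1833,0],
    [0.187,0.004,0.1833,0],
    [0.187,0.004,0.1833,0]
  ]
}}

```text
time: 14.38
eef_pos: [0.5719, 0.1618, 0.217]
tcp_rot: [-0.012, 1.0, -0.001, -0.003]
contact_force: [-5.4, -4.1, -1.5]
opening: 0.076
```

```bash
python3 - <<'E'
from h import *
for n in('side','top'):
  b=snap(n,n+'7')[:,:,::-1]
  cv2.imwrite(f'pics/{n}7c.png',cv2.resize(b[160:300,280:400]if n=='side' else b[160:290,190:350],None,fx=4,fy=4,interpolation=cv2.INTER_CUBIC))
g=monitor.get_state(); print(g['time'],g['eef_pos'],g['contact_force'],g['opening'])
E
```

```text
14.475 [0.57189304 0.16183333 0.21705748] [-5.08054972 -4.36055815 -1.79930013] 0.07301977901052041
```

View pics/side7c.png

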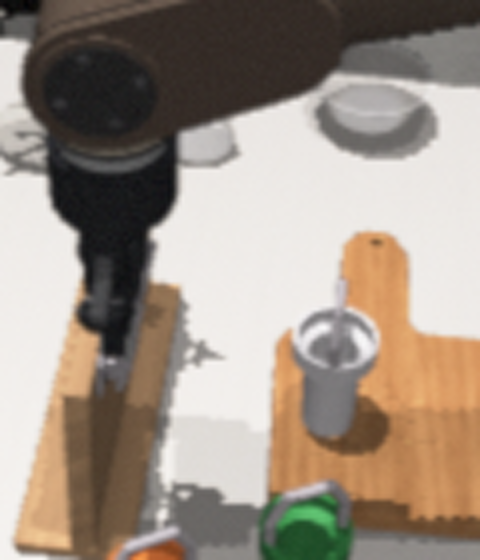

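View pics/top7c.png

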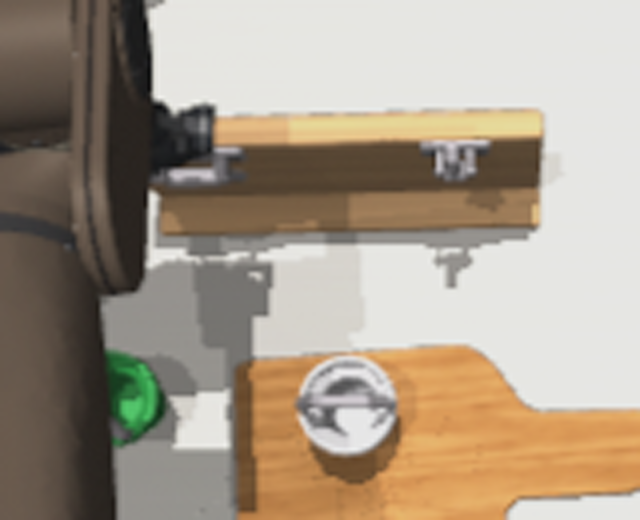

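Request:
{"method": "send_rows", "body": {
  "rows": [
    [0,0,0,0],
    [0,0,0,0],
    [0,0,0,0]
  ],
  "jaw": 0.7
}}

```text
time: 14.85
eef_pos: [0.5739, 0.1626, 0.218]
tcp_rot: [-0.011, 1.0, 0.0, 0.001]
contact_force: [-0.1, -0.2, 0.6]
opening: 0.301
```

Request:
{"method": "send_rows", "body": {
  "rows": [
    [0,0,0.08,0],
    [0,0,0.2,0],
    [0,0,0.3,0],
    [0,0,0.3,0],
    [0,-0.2,0.3,0],
    [0,-0.3,0.3,0],
    [0,-0.3,0.3,0]
  ]
}}

```text
time: 15.72
eef_pos: [0.5727, 0.0706, 0.3051]
tcp_rot: [-0.01, 1.0, 0.0, -0.001]
contact_force: [0.1, -0.0, -0.2]
opening: 0.301
```

```bash
python3 - <<'E'
from h import *
for n in('side','top'):
  b=snap(n,n+'8')[:,:,::-1]
  cv2.imwrite(f'pics/{n}8c.png',cv2.resize(b[160:300,280:400]if n=='side' else b[160:290,190:350],None,fx=4,fy=4,interpolation=cv2.INTER_CUBIC))
  if n=='top': cv2.imwrite('pics/hk_t.png',cv2.resize(b[180:225,285:330],None,fx=11,fy=11,interpolation=cv2.INTER_CUBIC))
  else: cv2.imwrite('pics/hk_s.png',cv2.resize(b[180:230,300:350],None,fx=11,fy=11,interpolation=cv2.INTER_CUBIC))
b=cv2.imread('pics/side4.png')
cv2.imwrite('pics/hk_s4.png',cv2.resize(b[180:230,300:350],None,fx=11,fy=11,interpolation=cv2.INTER_CUBIC))
g=monitor.get_state(); print(g['time'],g['eef_pos'],g['contact_force'],g['opening'])
B=np.array([.6003,.0547]);c,s=np.cos(.023),np.sin(.023);R=np.array([[c,-s],[s,c]])
w=B+R@[-.025,-.08]
for z in(.165,.219,.229): print(z,w,(proj('top',[*w,z])-[285,180])*11+5,(proj('side',[*w,z])-[300,180])*11+5)
E
```

```text
15.825 [0.57279986 0.072398   0.30560327] [ 0.87489654 -0.84271471 -0.17465936] 0.29852799899819155
0.165 [ 0.57714645 -0.02585379] [209.5902003  248.52694357] [216.69302494 308.64813349]
0.219 [ 0.57714645 -0.02585379] [200.73793639 197.56686042] [217.29829787 154.95127782]
0.229 [ 0.57714645 -0.02585379] [198.98906397 187.49907605] [217.4147116  125.39035892]
```

View pics/side8c.png

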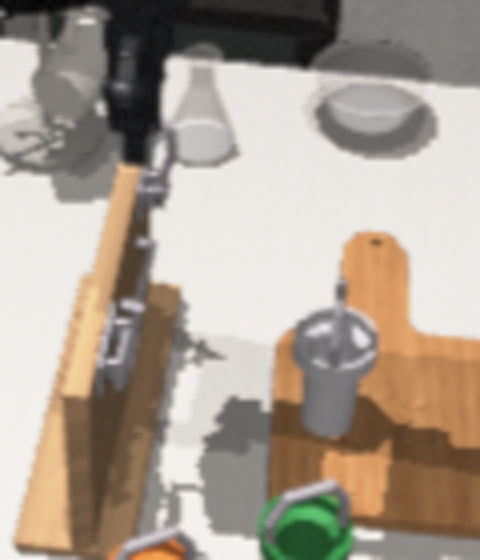

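View pics/hk_t.png

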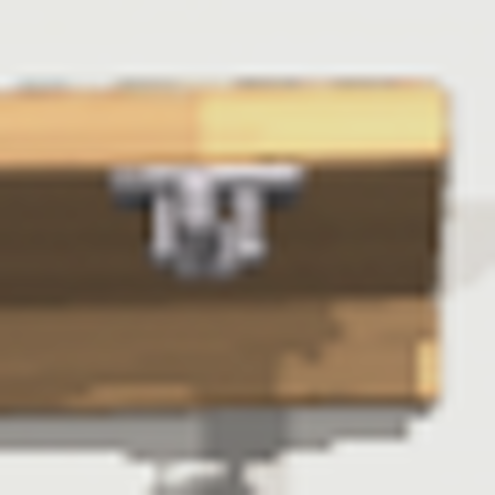

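View pics/hk_s4.png

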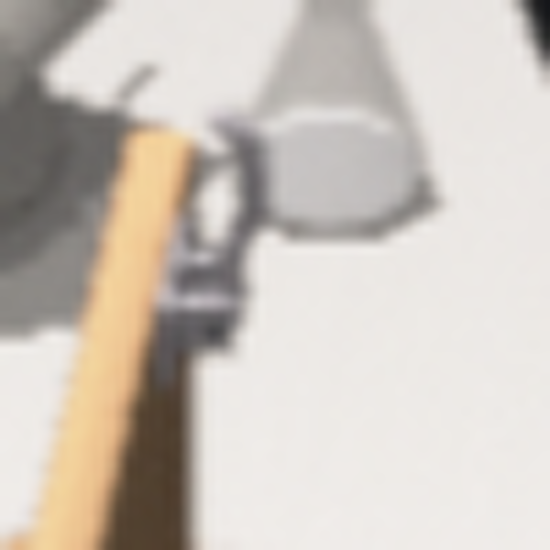

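Request:
{"method": "send_rows", "body": {
  "rows": [
    [-0.006,-0.17,0,0],
    [-0.006,-0.328,0,0],
    [-0.006,-0.328,0,0],
    [-0.006,-0.328,-0.1,0],
    [-0.006,-0.328,-0.2,0],
    [-0.006,-0.328,-0.295,0],
    [-0.006,-0.328,-0.295,0],
    [-0.006,-0.328,-0.295,0]
  ]
}}

```text
time: 16.82
eef_pos: [0.572, -0.0253, 0.2195]
tcp_rot: [-0.012, 1.0, -0.0, 0.001]
contact_force: [0.9, 0.5, 0.7]
opening: 0.299
```

```bash
python3 - <<'E'
from h import *
b=snap('side','s9')[:,:,::-1]
cv2.imwrite('pics/hk_s9.png',cv2.resize(b[150:230,280:370],None,fx=7,fy=7,interpolation=cv2.INTER_CUBIC))
b=snap('top','t9')[:,:,::-1]
cv2.imwrite('pics/hk_t9.png',cv2.resize(b[160:240,260:350],None,fx=7,fy=7,interpolation=cv2.INTER_CUBIC))
g=monitor.get_state(); print(g['time'],g['eef_pos'],g['contact_force'],g['opening'])
E
```

```text
16.925 [ 0.57239423 -0.02586855  0.22037277] [0.65722398 0.32182552 0.81677905] 0.2981527712818612
```

View pics/hk_s9.png

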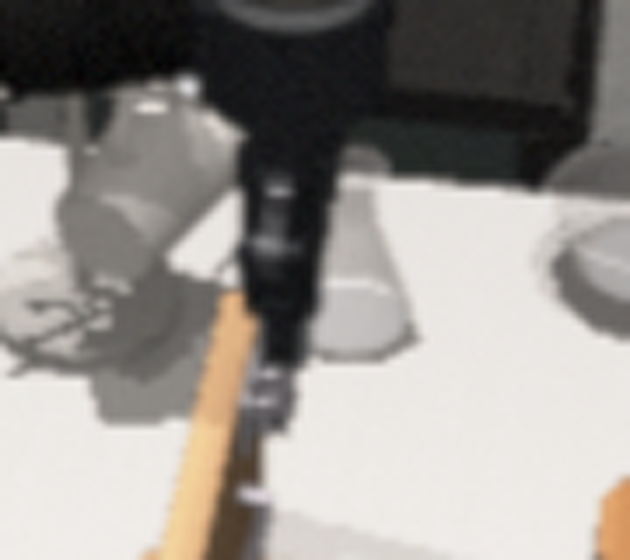

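View pics/hk_t9.png

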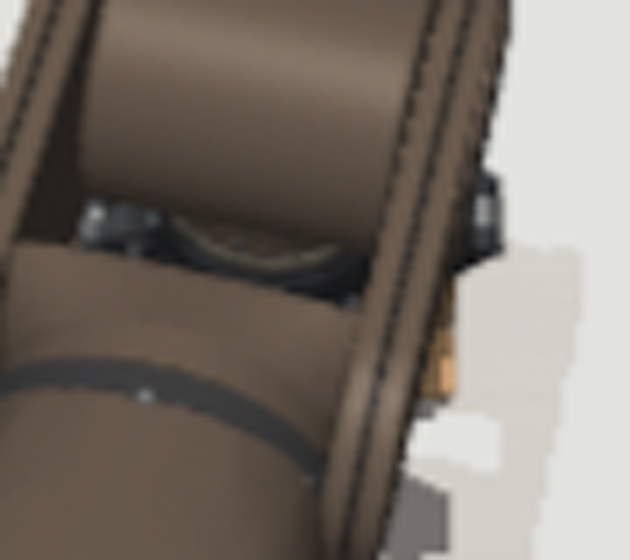

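Request:
{"method": "send_rows", "body": {
  "rows": [
    [0,0,-0.01,0],
    [0,0,-0.01,0]
  ]
}}

```text
time: 17.18
eef_pos: [0.5714, -0.0263, 0.2157]
tcp_rot: [-0.011, 1.0, -0.0, 0.0]
contact_force: [0.3, -0.7, 0.6]
opening: 0.299
```

Request:
{"method": "send_rows", "body": {
  "rows": [
    [0,0,0,0],
    [0,0,0,0],
    [0,0,0,0],
    [0,0,0,0]
  ],
  "jaw": 1.0,
  "newtons": 20
}}

```text
time: 17.68
eef_pos: [0.5714, -0.0264, 0.2156]
tcp_rot: [-0.011, 1.0, -0.0, 0.0]
contact_force: [-0.6, -0.5, 2.0]
opening: 0.087
```

Request:
{"method": "send_rows", "body": {
  "rows": [
    [-0.028,0,-0.0047,0],
    [-0.055,-0.001,-0.0137,0],
    [-0.08,-0.002,-0.0267,0],
    [-0.103,-0.002,-0.0437,0],
    [-0.121,-0.003,-0.064,0],
    [-0.136,-0.003,-0.087,0],
    [-0.148,-0.003,-0.11,0],
    [-0.156,-0.004,-0.137,0],
    [-0.16,-0.004,-0.163,0],
    [-0.16,-0.004,-0.178,0],
    [-0.16,-0.004,-0.182,0],
    [-0.16,-0.004,-0.182,0]
  ]
}}

```text
time: 19.18
eef_pos: [0.5214, -0.0274, 0.1601]
tcp_rot: [-0.012, 1.0, 0.0, -0.003]
contact_force: [-8.3, -1.6, 6.3]
opening: 0.086
```

```bash
python3 - <<'E'
from h import *
b=snap('side','s10')[:,:,::-1]
cv2.imwrite('pics/hk_s10.png',cv2.resize(b[150:230,280:370],None,fx=7,fy=7,interpolation=cv2.INTER_CUBIC))
g=monitor.get_state(); print(g['time'],g['eef_pos'],g['contact_force'],g['opening'])
E
```

```text
19.225 [ 0.5214208  -0.02738316  0.16011058] [-8.66679548 -0.34626798  7.33955409] 0.08823440762776671
```

View pics/hk_s10.png

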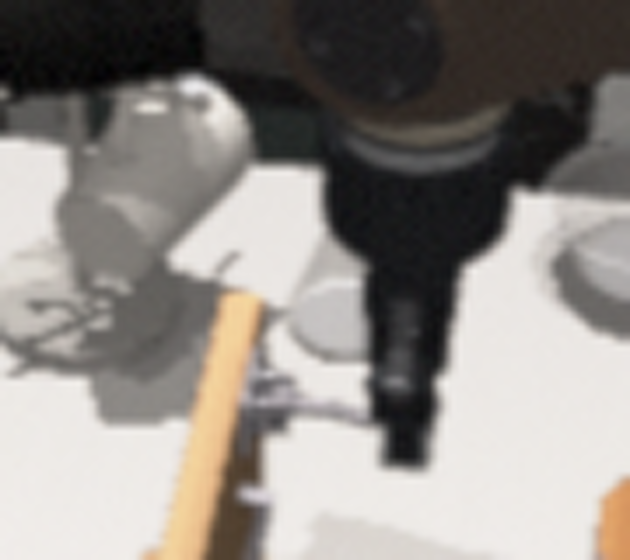

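Request:
{"method": "send_rows", "body": {
  "rows": [
    [0,0,0,0],
    [0,0,0,0],
    [0,0,0,0]
  ],
  "jaw": 0.7
}}

```text
time: 19.6
eef_pos: [0.5234, -0.0274, 0.1604]
tcp_rot: [-0.011, 1.0, 0.0, -0.0]
contact_force: [0.6, -0.7, -0.3]
opening: 0.302
```

Request:
{"method": "send_rows", "body": {
  "rows": [
    [0,0,0.08,0],
    [0,0,0.2,0],
    [0,0,0.4,0],
    [-0.2,0.1,0.4,0],
    [-0.27,0.24,0.4,-0.003],
    [-0.27,0.24,0.4,-0.003],
    [-0.27,0.24,0.4,-0.003],
    [-0.27,0.24,0.4,-0.003]
  ],
  "jaw": 0.0
}}

```text
time: 20.6
eef_pos: [0.4429, 0.0439, 0.2807]
tcp_rot: [-0.001, 1.0, -0.0, -0.0]
contact_force: [0.5, -0.4, 0.1]
opening: 1.0
```

```bash
python3 - <<'E'
from h import *
b=snap('side','s11')[:,:,::-1]
cv2.imwrite('pics/s11c.png',cv2.resize(b[160:290,285:415],None,fx=4.6,fy=4.6,interpolation=cv2.INTER_CUBIC))
b=snap('top','t11')[:,:,::-1]
cv2.imwrite('pics/t11c.png',cv2.resize(b[170:300,210:340],None,fx=4.6,fy=4.6,interpolation=cv2.INTER_CUBIC))
b=cv2.imread('pics/top8.png')
cv2.imwrite('pics/cup_t8.png',cv2.resize(b[235:285,250:305],None,fx=11,fy=11,interpolation=cv2.INTER_CUBIC))
b=cv2.imread('pics/side8.png')
cv2.imwrite('pics/cup_s8.png',cv2.resize(b[225:275,345:385],None,fx=11,fy=11,interpolation=cv2.INTER_CUBIC))
g=monitor.get_state(); print(g['time'],g['eef_pos'],g['contact_force'],g['opening'])
E
```

```text
20.7 [0.44285816 0.04384639 0.28059859] [ 0.10789816  0.21597155 -0.2196348 ] 0.9978715464767833
```

View pics/s11c.png

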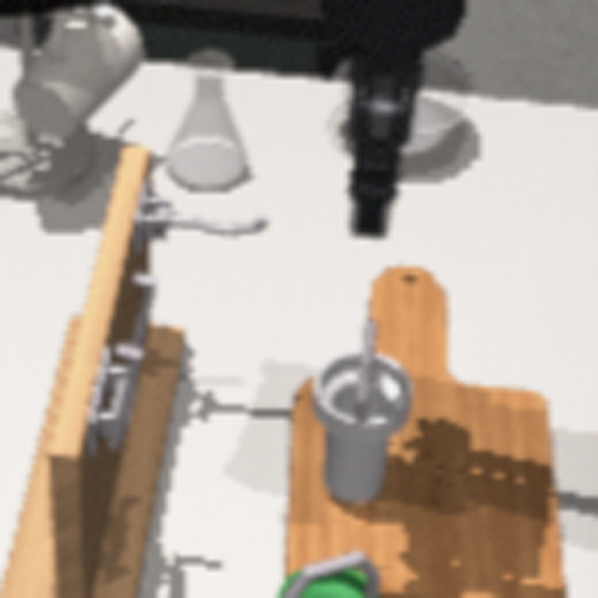

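View pics/t11c.png

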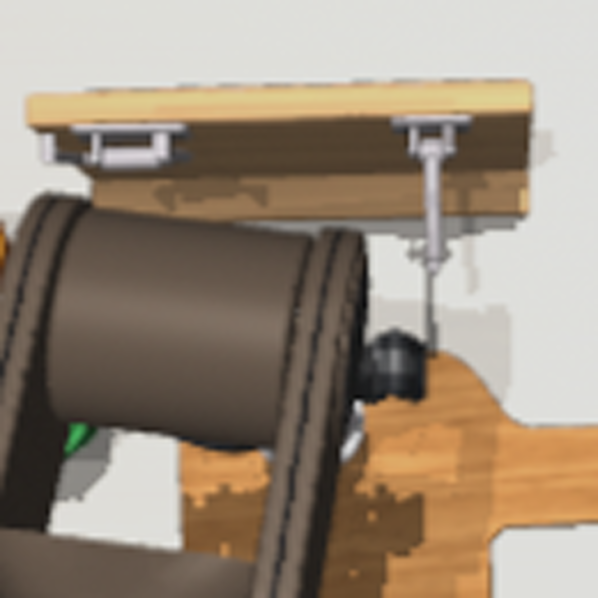

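View pics/cup_t8.png

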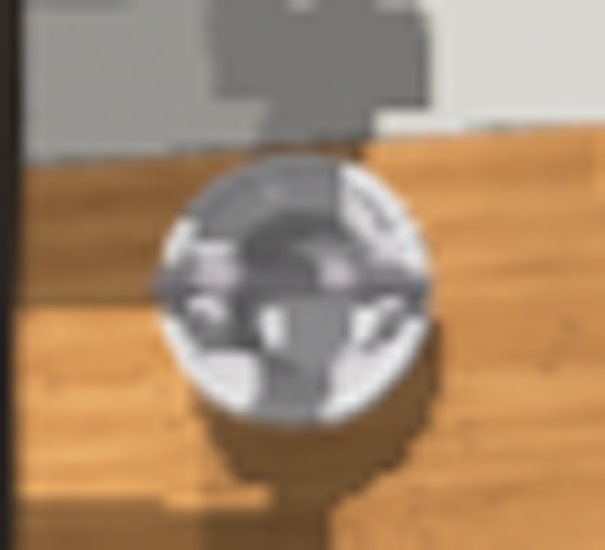

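View pics/cup_s8.png

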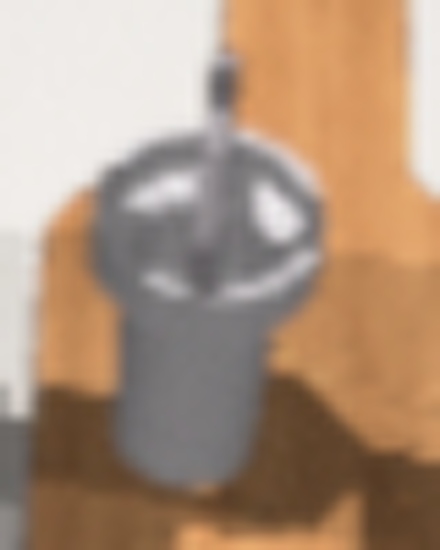

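```bash
python3 - <<'E'
from h import *
print(onz('top',276.6,260.8,.108))
s=lambda x,y:(345+x/11-.45,225+y/11-.45)
print('side collar',onz('side',*s(210,218),.108))
# hook: ends in t11c / s11c
t=lambda x,y:(210+x/4.6-.4,170+y/4.6-.4)
sd=lambda x,y:(285+x/4.6-.4,160+y/4.6-.4)
print('tip',onz('top',*t(433,262),.175),'base',onz('top',*t(430,150),.165))
print('tri tip',tri(*t(433,262),*sd(262,222)))
B=np.array([.6003,.0547]);c,s_=np.cos(.023),np.sin(.023);R=np.array([[c,-s_],[s_,c]])
print('exp tip',B+R@[-.087,-.08],'seat',B+R@[-.063,-.08])
E
```

```text
[0.43725492 0.04425806 0.108     ]
side collar [0.43544254 0.04620944 0.108     ]
tip [ 0.51504593 -0.02667398  0.175     ] base [ 0.57697624 -0.02457131  0.165     ]
tri tip (array([ 0.51309696, -0.02654866,  0.17372617]), np.float64(0.00422259043039393))
exp tip [ 0.51516285 -0.02727966] seat [ 0.5391565  -0.02672771]
```

Request:
{"method": "send_rows", "body": {
  "rows": [
    [-0.016,0.002,-0.1,0],
    [-0.016,0.002,-0.2,0],
    [-0.016,0.002,-0.3,0],
    [-0.016,0.002,-0.4,0],
    [-0.016,0.002,-0.47,0],
    [-0.016,0.002,-0.53,0],
    [-0.016,0.002,-0.57,0],
    [-0.016,0.002,-0.59,0],
    [-0.016,0.002,-0.6,0],
    [-0.016,0.002,-0.6,0],
    [-0.016,0.002,-0.6,0]
  ]
}}

```text
time: 22.08
eef_pos: [0.438, 0.0451, 0.1014]
tcp_rot: [-0.002, 1.0, -0.0, 0.001]
contact_force: [-0.4, 0.6, 0.9]
opening: 0.999
```

```bash
python3 - <<'E'
from h import *
b=snap('side','s12')[:,:,::-1]
cv2.imwrite('pics/s12c.png',cv2.resize(b[190:290,325:415],None,fx=6,fy=6,interpolation=cv2.INTER_CUBIC))
g=monitor.get_state(); print(g['time'],g['eef_pos'],g['contact_force'],g['opening'])
E
```

```text
22.125 [0.43795468 0.0451177  0.1013636 ] [ 0.5122088  -0.14974819 -0.00417438] 1.0020301647223524
```

View pics/s12c.png

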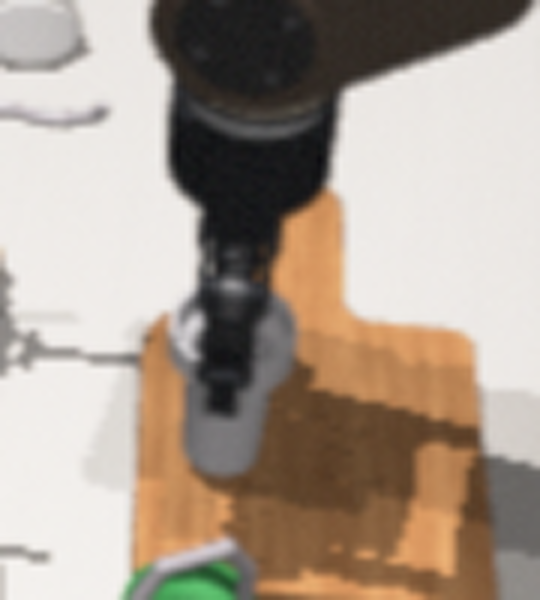

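Request:
{"method": "send_rows", "body": {
  "rows": [
    [0,0,-0.004,0],
    [0,0,-0.004,0],
    [0,0,-0.004,0],
    [0,0,-0.004,0],
    [0,0,-0.004,0],
    [0,0,-0.004,0]
  ],
  "jaw": 1.0,
  "newtons": 50
}}

```text
time: 22.88
eef_pos: [0.4381, 0.045, 0.1001]
tcp_rot: [-0.002, 1.0, -0.0, 0.001]
contact_force: [0.2, -0.9, 5.0]
opening: 0.71
```

Request:
{"method": "send_rows", "body": {
  "rows": [
    [0,0,0.03,0],
    [0,0,0.07,0],
    [0,0,0.11,0],
    [0,0,0.145,0],
    [0,-0.05,0.145,0],
    [0,-0.11,0.145,0.003],
    [0,-0.17,0.145,0.003],
    [0,-0.22,0.145,0.003],
    [0,-0.247,0.145,0.003],
    [0,-0.247,0.145,0.003],
    [0,-0.247,0.145,0.003]
  ]
}}

```text
time: 24.25
eef_pos: [0.4375, -0.0287, 0.143]
tcp_rot: [-0.011, 1.0, 0.0, -0.0]
contact_force: [-0.4, 0.7, -1.5]
opening: 0.71
```

```bash
python3 - <<'E'
from h import *
b=snap('side','s13')[:,:,::-1]
cv2.imwrite('pics/s13c.png',cv2.resize(b[160:270,300:400],None,fx=5.4,fy=5.4,interpolation=cv2.INTER_CUBIC))
b=snap('top','t13')[:,:,::-1]
cv2.imwrite('pics/t13c.png',cv2.resize(b[170:300,250:380],None,fx=4.6,fy=4.6,interpolation=cv2.INTER_CUBIC))
g=monitor.get_state(); print(g['time'],g['eef_pos'],g['contact_force'],g['opening'],g['tcp_rot'])
E
```

```text
24.35 [ 0.4374827  -0.02857252  0.14303439] [ 0.25143743  0.21188855 -0.46211462] 0.706754537491271 [-1.16398423e-02  9.99932246e-01  8.80766559e-05 -9.70623387e-05]
```

View pics/s13c.png

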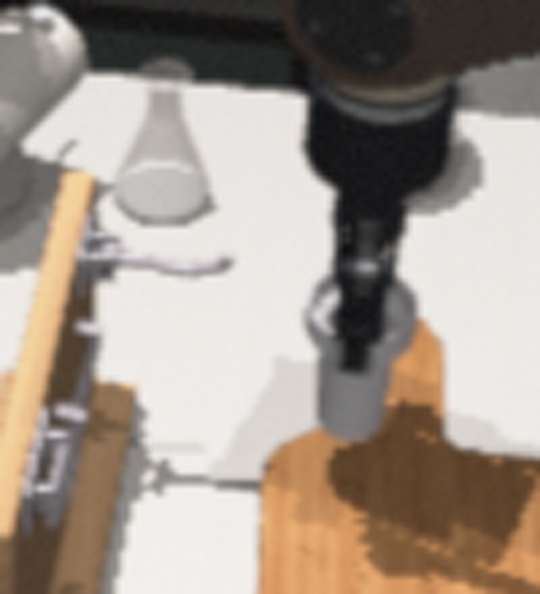

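View pics/t13c.png

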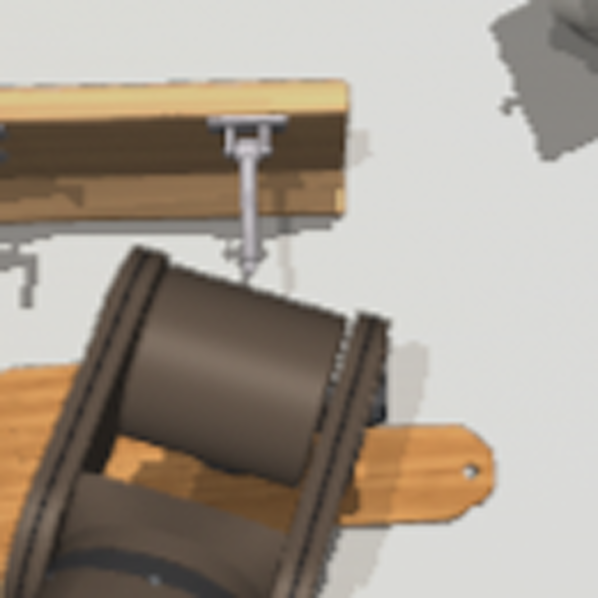

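Request:
{"method": "send_rows", "body": {
  "rows": [
    [0.04,0,0,0],
    [0.08,0.001,0,0],
    [0.12,0.002,0,0],
    [0.16,0.003,0,0],
    [0.2,0.004,0,0],
    [0.24,0.004,0,0],
    [0.28,0.005,0,0],
    [0.31,0.006,0,0],
    [0.332,0.007,0,0],
    [0.332,0.007,0,0],
    [0.332,0.007,0,0]
  ]
}}

```text
time: 25.72
eef_pos: [0.5369, -0.0268, 0.143]
tcp_rot: [-0.011, 1.0, 0.0, -0.0]
contact_force: [-0.7, 0.3, -1.1]
opening: 0.707
```

```bash
python3 - <<'E'
from h import *
b=snap('side','s14')[:,:,::-1]
cv2.imwrite('pics/s14c.png',cv2.resize(b[160:250,290:380],None,fx=6,fy=6,interpolation=cv2.INTER_CUBIC))
g=monitor.get_state(); print(g['time'],g['eef_pos'],g['contact_force'],g['opening'],g['tcp_rot'])
E
```

```text
25.775 [ 0.53680643 -0.0268248   0.14300505] [ 0.29562659 -0.35717392 -1.23718916] 0.7085343487574816 [-1.13046926e-02  9.99936073e-01  2.57694597e-05 -2.32096202e-04]
```

View pics/s14c.png

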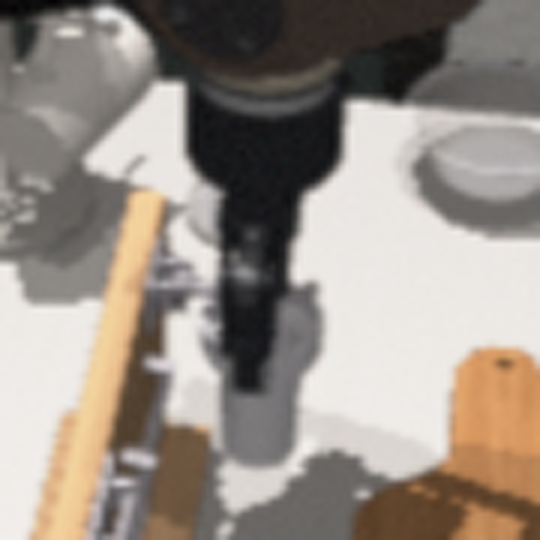

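Request:
{"method": "send_rows", "body": {
  "rows": [
    [0,0,-0.02,0],
    [0,0,-0.035,0],
    [0,0,-0.05,0],
    [0,0,-0.058,0],
    [0,0,-0.058,0],
    [0,0,-0.058,0]
  ]
}}

```text
time: 26.52
eef_pos: [0.5373, -0.0269, 0.1259]
tcp_rot: [-0.011, 1.0, -0.0, 0.0]
contact_force: [-0.3, -0.2, -1.5]
opening: 0.704
```

Request:
{"method": "send_rows", "body": {
  "rows": [
    [0,0,-0.003,0],
    [0,0,-0.006,0],
    [0,0,-0.006,0],
    [0,0,-0.006,0]
  ]
}}

```text
time: 27.02
eef_pos: [0.5372, -0.0269, 0.1239]
tcp_rot: [-0.011, 1.0, -0.0, 0.0]
contact_force: [0.0, -0.1, -0.7]
opening: 0.703
```

Request:
{"method": "send_rows", "body": {
  "rows": [
    [0,0,-0.003,0],
    [0,0,-0.005,0],
    [0,0,-0.005,0],
    [0,0,-0.005,0]
  ]
}}

```text
time: 27.52
eef_pos: [0.5375, -0.0269, 0.123]
tcp_rot: [-0.011, 1.0, -0.0, 0.0]
contact_force: [-1.0, 1.2, 3.9]
opening: 0.706
```

Request:
{"method": "send_rows", "body": {
  "rows": [
    [0,0,0,0],
    [0,0,0,0],
    [0,0,0,0],
    [0,0,0,0],
    [0,0,0,0]
  ],
  "jaw": 0.0
}}

```text
time: 28.15
eef_pos: [0.5372, -0.0269, 0.1224]
tcp_rot: [-0.011, 1.0, -0.0, -0.0]
contact_force: [0.3, 0.3, 0.6]
opening: 1.0
```

```bash
python3 - <<'E'
from h import *
b=snap('side','s15')[:,:,::-1]
cv2.imwrite('pics/s15c.png',cv2.resize(b[160:250,290:380],None,fx=6,fy=6,interpolation=cv2.INTER_CUBIC))
g=monitor.get_state(); print(g['time'],g['eef_pos'],g['contact_force'],g['opening'],g['tcp_rot'])
E
```

```text
28.2 [ 0.53715491 -0.02688238  0.12238283] [-0.15035096  1.15160143  0.02946284] 1.0010055259317112 [-1.12908777e-02  9.99936255e-01 -1.34870451e-05 -3.45369890e-05]
```

View pics/s15c.png

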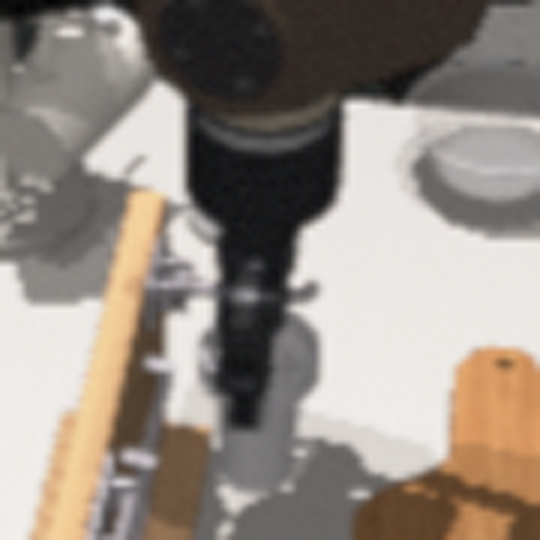

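Cup hangs; fingers are open. Withdraw straight up.

Request:
{"method": "send_rows", "body": {
  "rows": [
    [0,0,0.04,0],
    [0,0,0.1,0],
    [0,0,0.17,0],
    [0,0,0.25,0],
    [0,0,0.35,0],
    [0,0,0.45,0],
    [-0.2,0.3,0.5,0],
    [-0.3,0.7,0.5,0],
    [-0.3,0.8,0.5,0],
    [-0.3,0.8,0.5,0],
    [-0.3,0.8,0.5,0],
    [-0.3,0.8,0.5,0],
    [-0.3,0.8,0.5,0]
  ]
}}

```text
time: 29.82
eef_pos: [0.4477, 0.212, 0.2728]
tcp_rot: [-0.011, 1.0, -0.0, 0.0]
contact_force: [0.4, 0.2, 0.1]
opening: 1.0
```

```bash
python3 - <<'E'
from h import *
b=snap('side','s16')[:,:,::-1]
cv2.imwrite('pics/s16c.png',cv2.resize(b[160:270,280:390],None,fx=5.4,fy=5.4,interpolation=cv2.INTER_CUBIC))
b=snap('top','t16')[:,:,::-1]
cv2.imwrite('pics/t16c.png',cv2.resize(b[120:300,200:440],None,fx=3.3,fy=3.3,interpolation=cv2.INTER_CUBIC))
g=monitor.get_state(); print(g['time'],g['eef_pos'],g['contact_force'],g['opening'])
E
```

```text
29.925 [0.44770451 0.21183538 0.27247675] [ 0.79754056 -0.12630406 -0.01025124] 1.0021580203310778
```

View pics/s16c.png

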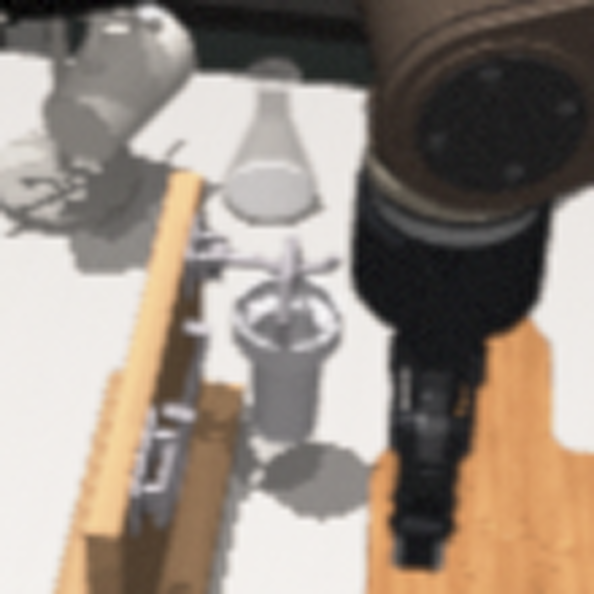

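View pics/t16c.png

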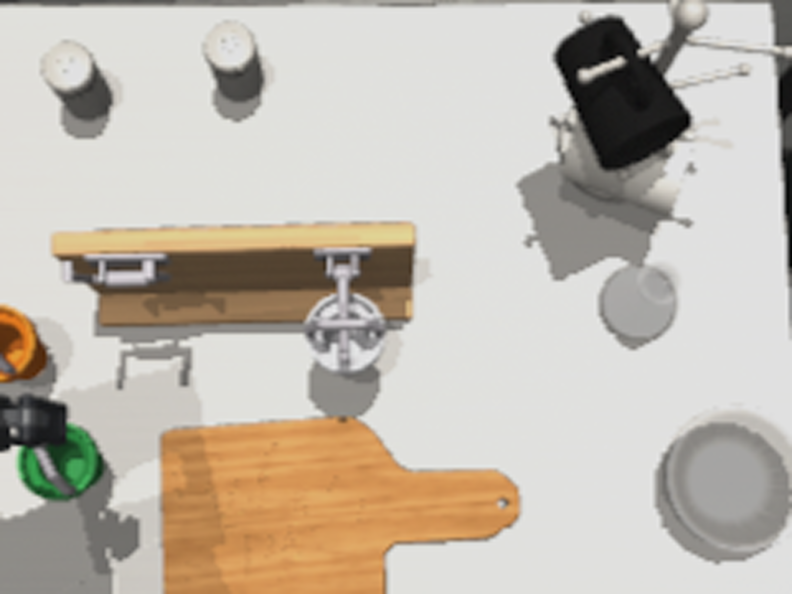

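```bash
python3 - <<'E'
from h import *
a=snap('side','s17')[:,:,::-1]; p=cv2.imread('pics/s16.png')
print('diff cup region',cv2.absdiff(a,p)[195:250,315:350].max())
B=np.array([.6003,.0547]);c,s=np.cos(.023),np.sin(.023);R=np.array([[c,-s],[s,c]])
for th in(0,.15,.3):
    for y in(.108,.052):
        w=B+R@[-.025-.074*np.sin(th),y]; q=[*w,.165+.074*np.cos(th)]
        print(th,y,((proj('top',q)-[205,185])*11).round(),((proj('side',q)-[290,205])*11).round())
t=cv2.imread('pics/t16.png')
cv2.imwrite('pics/fk_t.png',cv2.resize(t[185:220,205:260],None,fx=11,fy=11,interpolation=cv2.INTER_CUBIC))
cv2.imwrite('pics/fk_s.png',cv2.resize(a[205:265,290:335],None,fx=11,fy=11,interpolation=cv2.INTER_CUBIC)[:600])
E
```

```text
diff cup region 25
0 0.108 [167. 141.] [204. 340.]
0 0.052 [437. 134.] [243. 168.]
0.15 0.108 [167. 194.] [253. 348.]
0.15 0.052 [437. 187.] [290. 175.]
0.3 0.108 [169. 248.] [300. 360.]
0.3 0.052 [439. 241.] [335. 187.]
```

View pics/fk_t.png

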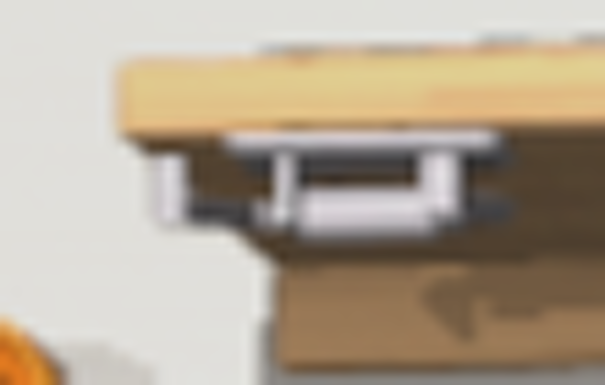

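View pics/fk_s.png

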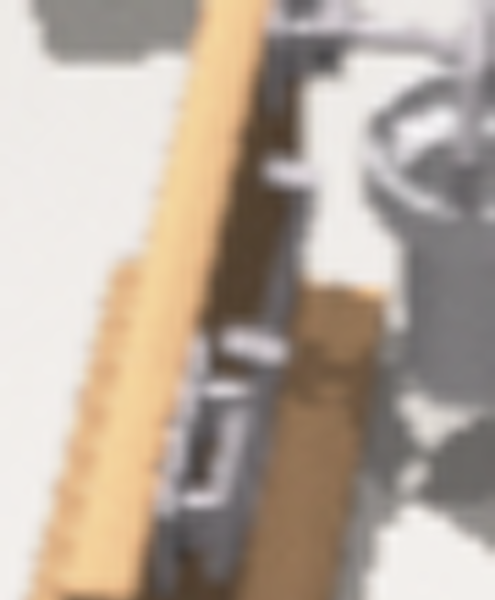

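The projected checks put the fork at about 0.19 rad: its prong end sits at about 272 px in the side crop, against 204 px for 0 rad and 253 px for 0.15 rad. That is above the 0.15 limit, so I'll push it the rest of the way with closed fingers.

Request:
{"method": "send_rows", "body": {
  "rows": [
    [0.05,-0.05,0,0],
    [0.1,-0.1,0,0],
    [0.15,-0.1667,0,0],
    [0.2,-0.1667,-0.06,0],
    [0.25,-0.1667,-0.12,0],
    [0.28,-0.1667,-0.168,0],
    [0.28,-0.1667,-0.168,0],
    [0.28,-0.1667,-0.168,0]
  ],
  "jaw": 1.0,
  "newtons": 30
}}

```text
time: 30.98
eef_pos: [0.5313, 0.1629, 0.2225]
tcp_rot: [-0.011, 1.0, 0.0, 0.0]
contact_force: [0.1, 1.4, 0.5]
opening: 0.002
```

```bash
python3 - <<'E'
from h import *
a=snap('side','s18')[:,:,::-1]
cv2.imwrite('pics/s18c.png',cv2.resize(a[185:265,280:360],None,fx=7,fy=7,interpolation=cv2.INTER_CUBIC))
g=monitor.get_state(); print(g['time'],g['eef_pos'],g['contact_force'],g['opening'])
E
```

```text
31.025 [0.53135796 0.1631069  0.22284195] [ 0.04917176 -0.36155053 -0.55681514] -0.002013746670264832
```

View pics/s18c.png

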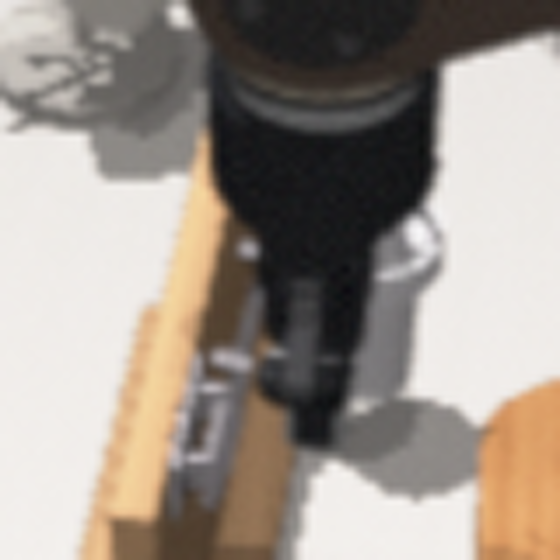

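Request:
{"method": "send_rows", "body": {
  "rows": [
    [0.02,0,0,0],
    [0.035,0,0,0],
    [0.046,0,0,0],
    [0.046,0,0,0]
  ]
}}

```text
time: 31.52
eef_pos: [0.5452, 0.1631, 0.2221]
tcp_rot: [-0.011, 1.0, -0.0, 0.0]
contact_force: [-0.0, 0.9, 0.0]
opening: 0.0
```

Request:
{"method": "send_rows", "body": {
  "rows": [
    [0.01,0,0,0],
    [0.02,0,0,0],
    [0.02,0,0,0]
  ]
}}

```text
time: 31.9
eef_pos: [0.5513, 0.1631, 0.222]
tcp_rot: [-0.011, 1.0, -0.0, 0.0]
contact_force: [-0.6, -0.4, 0.2]
opening: -0.001
```

Request:
{"method": "send_rows", "body": {
  "rows": [
    [0.005,0,0,0],
    [0.01,0,0,0],
    [0.01,0,0,0]
  ]
}}

```text
time: 32.28
eef_pos: [0.5541, 0.1631, 0.222]
tcp_rot: [-0.011, 1.0, -0.0, 0.0]
contact_force: [0.3, -0.2, 1.0]
opening: 0.0
```

Request:
{"method": "send_rows", "body": {
  "rows": [
    [0.005,0,0,0],
    [0.01,0,0,0],
    [0.01,0,0,0]
  ]
}}

```text
time: 32.65
eef_pos: [0.5568, 0.1632, 0.222]
tcp_rot: [-0.011, 1.0, 0.0, -0.0]
contact_force: [-1.8, 0.4, 0.5]
opening: 0.001
```

Request:
{"method": "send_rows", "body": {
  "rows": [
    [0.004,0,0,0],
    [0.007,0,0,0],
    [0.007,0,0,0]
  ]
}}

```text
time: 33.02
eef_pos: [0.5571, 0.1632, 0.222]
tcp_rot: [-0.011, 1.0, -0.0, -0.003]
contact_force: [-8.7, -1.1, 4.2]
opening: -0.002
```

```bash
python3 - <<'E'
from h import *
a=snap('side','s19')[:,:,::-1]
cv2.imwrite('pics/s19c.png',cv2.resize(a[205:265,290:335],None,fx=11,fy=11,interpolation=cv2.INTER_CUBIC)[:600])
g=monitor.get_state(); print(g['time'],g['eef_pos'],g['contact_force'],g['opening'])
E
```

```text
33.075 [0.5571184  0.16321058 0.22203986] [-8.05654884  0.07699753  4.79829804] 0.001027095330263175
```

View pics/s19c.png

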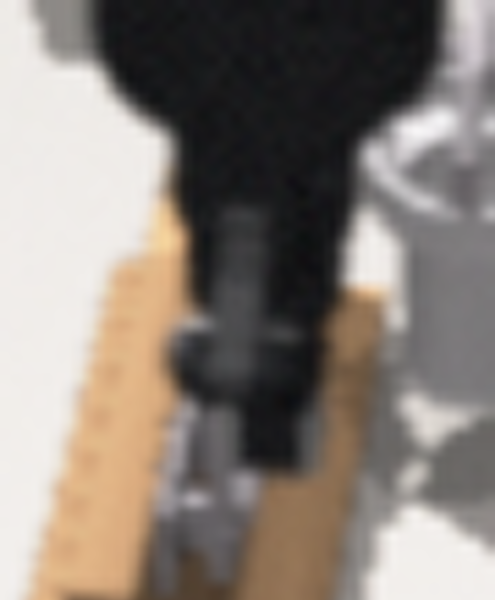

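Request:
{"method": "send_rows", "body": {
  "rows": [
    [-0.03,0,0,0],
    [-0.1,0,0.05,0],
    [-0.2,0.1,0.2,0],
    [-0.36,0.25,0.3,0],
    [-0.36,0.35,0.3,0],
    [-0.36,0.35,0.3,0],
    [-0.36,0.35,0.3,0]
  ]
}}

```text
time: 33.95
eef_pos: [0.4511, 0.2677, 0.3114]
tcp_rot: [-0.011, 1.0, -0.0, 0.0]
contact_force: [-1.9, -0.4, 0.2]
opening: -0.001
```

```bash
python3 - <<'E'
from h import *
a=snap('side','s20')[:,:,::-1]; t=snap('top','t20')[:,:,::-1]
A=cv2.resize(a[205:265,290:335],None,fx=8,fy=8,interpolation=cv2.INTER_CUBIC)
T=cv2.resize(t[185:220,205:250],None,fx=8,fy=8,interpolation=cv2.INTER_CUBIC)
T=cv2.copyMakeBorder(T,0,480-280,0,0,cv2.BORDER_CONSTANT)
cv2.imwrite('pics/m20.png',np.hstack([A,T]))
for n,r in(('s',(205,265,290,345)),('t',(185,220,205,250))):
    p=cv2.imread(f'pics/{n}16.png'); q=cv2.imread(f'pics/{n}20.png')
    d=cv2.absdiff(p,q).max(2)[r[0]:r[1],r[2]:r[3]]; print(n,(d>60).sum(),np.argwhere(d>60)[:8].tolist())
g=monitor.get_state(); print(g['time'],g['eef_pos'],g['contact_force'])
E
```

```text
s 118 [[0, 51], [0, 52], [0, 53], [0, 54], [1, 51], [1, 52], [1, 53], [1, 54]]
t 38 [[8, 40], [9, 15], [9, 39], [9, 40], [10, 15], [10, 39], [10, 40], [11, 15]]
34.05 [0.45134632 0.26717935 0.31122494] [-0.56011468  0.12786635 -0.4228744 ]
```

View pics/m20.png

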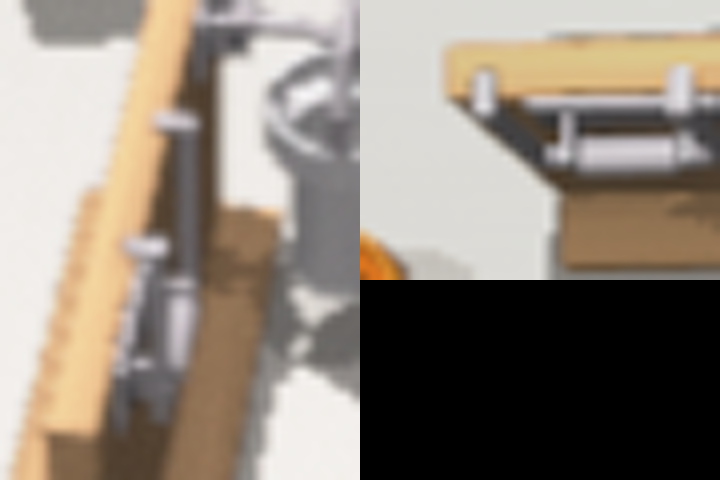

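```bash
python3 - <<'E'
from h import *
a=cv2.imread('pics/s20.png');t=cv2.imread('pics/t20.png')
A=cv2.resize(a[195:245,310:350],None,fx=10,fy=10,interpolation=cv2.INTER_CUBIC)
T=cv2.resize(t[185:240,285:325],None,fx=10,fy=10,interpolation=cv2.INTER_CUBIC)
A=cv2.copyMakeBorder(A,0,50,0,0,cv2.BORDER_CONSTANT)
cv2.imwrite('pics/c20.png',np.hstack([A,T]))
B=np.array([.6003,.0547]);c,s=np.cos(.023),np.sin(.023);R=np.array([[c,-s],[s,c]])
w=B+R@[-.065,-.08]
for n,z in(('bail',.174),('collar',.131),('base',.041)): print(n,((proj('side',[*w,z])-[310,195])*10).round(),((proj('top',[*w,z])-[285,185])*10+[400,0]).round())
E
```

```text
bail [227. 116.] [588. 326.]
collar [224. 223.] [594. 353.]
base [216. 429.] [605. 405.]
```

View pics/c20.png

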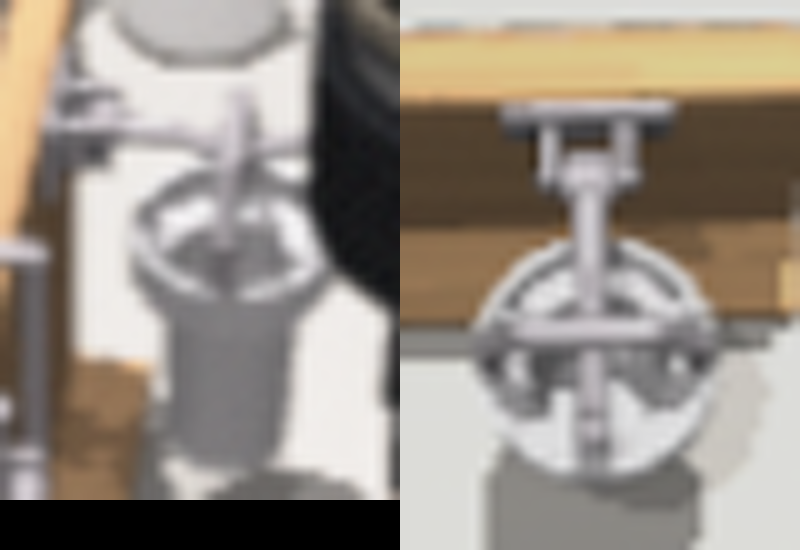

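The cup is where it should be: the bail and collar pixels match the predicted ones within 1–2 mm. It hangs upright and centred on the hook, and nothing is touching it. Handing in.

```bash
python3 -c "
from plant import workorder
print(workorder.sign_off())"
```

```text
the job is handed in; nothing more can be done
None
```

I moved the metal cup to the single hook and handed the job in at about 34 s; sign-off gave no verdict.

**What I did:** I lifted the cup out of the fork by its bail, stood it on the cutting board and let go. I folded the fork up and folded the single hook out to its stop. Then I took the cup by its collar, hung the bail in the hook's seat, let go and backed away.

**One check failed and was mended:** after the first fold the pictures showed the fork still about 0.19 rad out, over the 0.15 limit, although the wrist force had suggested it was at its stop. I pushed it with closed fingers until it met the stop, at about 8 N. The pictures then showed the prong ends over the panel's top edge, so it is flat.

**Last checks:**
- **Cup:** hangs upright and centred on the arm, with the bail and collar within about 1–2 mm of where I predicted them. It showed almost no change between two pictures taken before the last push on the fork.
- **Hook:** looked level in the pictures, about 0.17 m high at its tip. It had also pushed back at about 7 N against its stop when I folded it out.
- **Flask, bowl and shakers:** look untouched in the pictures; I did not measure their positions.
- **Robot:** the arm is clear of everything.

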